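# Turn over a two-part wax mould and open it

## Task

Free the wax pattern from the closed two-part mould. Keep the halves together and turn the whole mould over on the bench, so that it rests on its blue plate half and the bare aluminium cavity half lies on top; let it neither open on the way, fall nor topple. Then lift the cavity half straight off and lay it, cavity side still down, on the cork pad, leaving the wax lying on the blue half and the other things on the bench where they are.

Things in the scene. Friction and masses are not known exactly. Their poses are not given: they have to be found in the camera images.
- cavity_half: lower mould half at the start: bare aluminium, 100 long, 22 mm thick, 0.27 kg; 54 mm wide but 60 mm over a 4 mm thick flange along both long sides of its open face. Origin: centre of its outer face; x along the length, y across, z towards the open face (up at the start, down once turned over). Open face: pocket 62 x 40 mm, 12.5 mm deep, with the wax; 8 mm dowel holes at (x, y) = ±(40.5, 18) mm.
- cavity_mouth (a point): centre of the open side of the cavity half, 22 mm from its origin along its z
- plate_half: upper mould half at the start: blue, same outline (100 x 54 x 22 mm, 60 mm over a 4 mm flange), 0.27 kg. Origin: centre of its parting face; x length, y across, z out of its back (up at the start). Closed mould: 44 mm thick; the flanges meet at half height in an 8 mm band, across which both halves can be gripped at once. Only weight holds it shut; two 6 mm dowels, 6 mm long, keep it in line. It stands safely on either end.
- wax_pattern: green wax pattern of a buckle plate, 58 x 36 x 11.5 mm, 30 g, loose in the pocket, face down at the start; origin at the centre of its face, z out of its back (up at the start, down once the mould is turned over). Hidden while the mould is closed.
- cork_pad: cork pad 130 x 120 x 4 mm (x, y, z), fixed to the bench; origin at the centre of its underside. Fixed obstacles round the work: a steel drawer cabinet 0.17 m high to the left (x 0.27 to 0.45, y above -0.06 m) and the tall post of a bench lamp beyond on the right (foot at x 0.79, y -0.48 m).
- brass_brush: bystander: wooden hand brush with brass bristles, 155 x 15 x 21 mm
- jar_beads: bystander: small screw-top jar of beads, 38 mm wide, 47 mm high
- loupe: bystander: folding loupe, 25 x 41 x 8 mm

How it is judged (in metres and radians):
On the way:
1. the closed mould lies turned over on the bench, blue plate half below, cavity half on top, the wax between them (angle between each of cavity_half, plate_half's own z axis and vertical above 3.05 rad and distance between cavity_mouth and plate_half below 0.005 m and height (world z) of cavity_half below 0.0475 m and linear speed of cavity_half below 0.02 m/s and horizontal distance between wax_pattern and plate_half below 0.008 m), for 0.2 s.
At the end, for the whole second after the job is handed in: The cavity half lies flat on the cork pad with its cavity side down, its centre over the pad (within 45 mm of the pad's centre along each pad edge); the blue plate half lies flat on the bench on its back, and the wax lies face up on it within 15 mm of its centre; all at rest (angle between each of cavity_half, plate_half's own z axis and vertical above 3.05 rad and height (world z) of cavity_mouth below 0.0065 m and x of cavity_half in the frame of cork_pad between -0.045 and 0.045 m and y of cavity_half in the frame of cork_pad between -0.045 and 0.045 m and height (world z) of plate_half between 0.019 and 0.025 m and angle between wax_pattern's own z axis and vertical above 3 rad and horizontal distance between wax_pattern and plate_half below 0.015 m and linear speed of each of cavity_half, plate_half, wax_pattern below 0.02 m/s); the robot touches nothing.
It fails at once if the mould opened before it was turned over (distance between cavity_mouth and plate_half above 0.012 m and angle between cavity_half's own z axis and vertical below 2.6 rad).
It fails at once if the wax knocked off the blue half (distance between wax_pattern and plate_half above 0.035 m).
It fails at once if the mould or its cavity half dropped or toppled (linear speed of cavity_half above 0.5 m/s and contact force between the fingers and cavity_half below 0.2 N).
It fails at once if a bystander moved by more than 30 mm (distance of any of brass_brush, jar_beads, loupe from where it was at the start of the episode above 0.03 m).
It also fails if it takes over 69 s, if anything falls off the work surface, if the arm or the gripper's body presses on something with over 40 N, if the wrist force passes 120 N, or if a joint passes its speed limit or range.

## Robot

A 6-joint arm with a two-finger parallel gripper is mounted at the origin on a cart in front of the work surface, level with it; the furniture and walls round the work are solid. World frame = base frame: x ahead of the robot, y to its left, z up, the work surface at z = 0. Lengths are in mm, angles in rad, forces in N, time in s.
With the tool pointing down it reaches from about 275 to 1000 mm from the base axis. Payload 8.4 kg.
Tool frame: the origin (TCP) lies between the finger pads; the fingertips stand 8 mm ahead of it and the grasp point (between the pads) lies 11 mm behind it (tcp_to_tips is the distance from the TCP to the fingertips, in mm); z points along the fingers, y is the line along which they close (so a half turn about z gives the same grasp; the last joint's range is limited). The gripper opens to 85 mm and grips with 20 to 120 N. Pads are 22 mm wide; open, the fingers measure 114 mm over their backs; the gripper's body (76 mm by 85 mm) begins 54 mm behind the grasp point. The pads swing forward as they close: fully open they stand 13 mm farther back than shut.
Start: joints at [1.232, 0.353, 1.633, -0, 1.155, -0.002], TCP at [206.541, 589.889, 239.281] pointing down, gripper open.
Joint ranges: [-2.63, 2.63], [-0.92, 2.1], [0.06, 2.66], [-1.3, 4.44], [0, 2.69], [-3.02, 3.02]. Speed limits (rad/s): [2.22, 2.22, 2.79, 3.14, 3.14, 3.14].

## Interface

Orientations are given as [roll, pitch, yaw] about the fixed x, y, z axes, in that order (R = Rz(yaw) Ry(pitch) Rx(roll)).
In Python, from rig import * gives the robot as it stands.
- The arm moves only by the tool step_arm, never from a script. Its argument "motion" is a list of rows, each an object with "claw": the finger opening in mm, from 0 to 85.4; "delta_pos": the shift along the tool's x, y, z in mm, a list of three; "turn": the turn about the tool's z in rad. In form: [{"claw": claw, "delta_pos": [dx, dy, dz], "turn": turn}, ...]. A call has 1 to 8 rows; each row shifts and turns the commanded pose from where the row before left it, along the tool's axes as they then stand; what a row does not reach is not made up. A row lasts 1/12 s, in which the tool goes at most 41.7 mm and 7.16 degrees, less where a joint would pass 70% of its speed; a pose out of reach is approached as far as the arm can. A call is refused whole if a number of a shift passes 41.7 or a number of a turn 0.125, either way. A call with a gripper value outside its range is refused whole. The fingers move at their own pace and stop on an object; "force" is the grip in N (left out, the last holds). Time passes only in rows, so rows that do not move let the fingers close. It gives the time, the measured TCP pose, the force, the opening and the grip force at its end, in the units of the state.
- sense(): the state, without advancing time (a new reading comes with each control period).
- grab_frame(name): name is "side" or "top"; returns a dict with "img" (480x640x3 uint8, red, green, blue), "vertical_fov" (degrees; the focal length in pixels is half the picture's height over the tangent of half this angle, whatever the lens; pixels are square), "cx", "cy" (the principal point, pixels), "D" ([k1, k2, p1, p2, k3] as OpenCV has them; the pictures are not rectified), "R" (3x3) and "t" (3): a world point X has camera coordinates R X + t. Camera axes: x right, y down, z forward; pixel columns grow to the right and rows downward; lengths in mm; the calibration is good to about 2 mm. A picture is of the moment at which its call begins. There is no depth.
- sign_off(): hands the job in; it is judged then, once.
The state is a dict: "clock": time; "qpos": joint angles; "qvel": joint speeds; "joint_efforts": joint torques, N m; "eef_pos": TCP position; "tcp_rot": TCP orientation; "contact_force": force on the tool from outside, world axes, zero at the start; "wrist_torque": the same for the moment, N m; "opening": opening from 0.0 (shut) to 1.0 (fully open); "grasp_force": force on a finger pad.
Only numpy, scipy, OpenCV 4.12 (cv2) and the standard library are available. Lean on these libraries where they do the work, as an engineer would, in place of code of your own. Each camera call takes 0.05 s, during which the arm holds its last target. There are 200 camera calls.

## Working session

There is one attempt and no reset: what is moved stays moved. The work goes in short steps, Python scripts to look and compute and a tool call to move; the robot and the scene stay as the last step left them, time stands still between calls to the robot, and variables do not carry over. Pictures are saved under pics/ and viewed, at most 10 in all, crops included, and the job is handed in when it is done.

Besides the shell and the picture viewer there is one more tool, called after "Emit:" as a command line: name --argument value ..., lists and objects as JSON in quotes. step_arm: Moves the arm, as the interface text tells. Its arguments: {"type":"object","properties":{"motion":{"type":"array","items":{"type":"object","properties":{"claw":{"type":"number"},"delta_pos":{"type":"array","items":{"type":"number"}},"turn":{"type":"number"}}}},"force":{"type":"number"}},"required":["motion"]}

```bash
mkdir -p pics; ls
python3 - <<'E'
from rig import *
import cv2
s=sense();print(s)
for n in("top","side"):
    f=grab_frame(n);cv2.imwrite(f"pics/{n}0.png",f["img"][:,:,::-1]);print(n,f["vertical_fov"],f["cx"],f["cy"],f["D"],f["R"],f["t"])
E
```

```text
pics
{'clock': 0.0, 'qpos': array([ 1.23160458e+00,  3.53640686e-01,  1.63413025e+00,  2.46434159e-05,
        1.15522340e+00, -2.39866642e-03]), 'qvel': array([-0.00059959,  0.00042483,  0.00017641,  0.00100708,  0.00089952,
        0.00125264]), 'joint_efforts': array([-3.19324236e-04, -6.05229735e+01, -3.42071056e+01, -7.89407477e-05,
        9.14389151e-03, -6.76246736e-05]), 'eef_pos': array([206.37442462, 589.44642387, 238.56800731]), 'tcp_rot': array([-3.14019103e+00, -2.58940225e-05,  2.80478959e+00]), 'contact_force': array([-0.56728139, -0.47939641,  0.93467824]), 'wrist_torque': array([-0.04226534,  0.03909291, -0.02125896]), 'grasp_force': 0.0, 'opening': 1.0035083058381014}
top 44.734784862561405 307.53683670689406 241.9621113766797 [-0.18789864  0.          0.          0.          0.        ] [[-0.02800131 -0.99954811  0.01093191]
 [-0.99823878  0.0273891  -0.052623  ]
 [ 0.05229981 -0.01238617 -0.99855461]] [-186.51470415  554.68012409  894.09122377]
side 44.01922426048423 317.8019953504804 244.39775949539546 [-0.08664636  0.          0.          0.          0.        ] [[ 0.82798915 -0.56069185  0.00765615]
 [-0.23960579 -0.36611083 -0.89919515]
 [ 0.5069744   0.74268937 -0.43748081]] [-579.99785947  100.07038885  762.75513829]
```

View pics/top0.png

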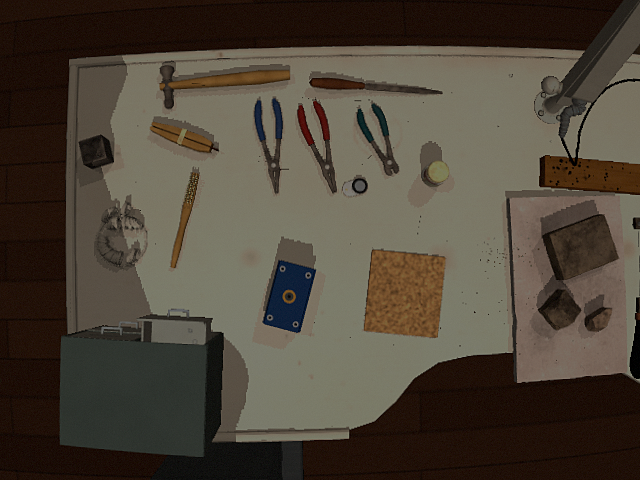

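View pics/side0.png

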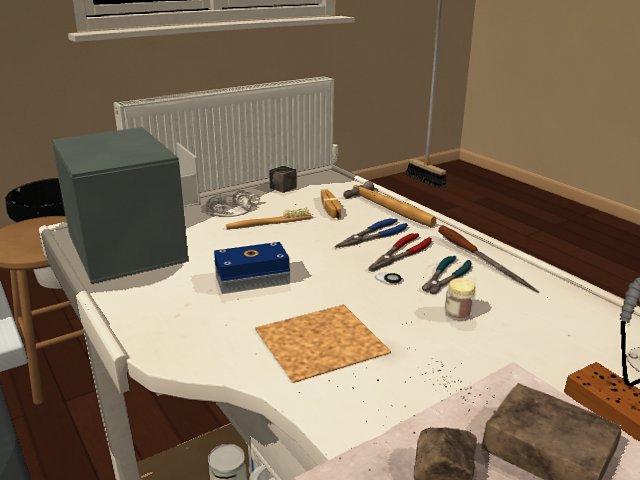

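The top view shows the mould's blue top at about (290,296), the pad at (404,293), the jar at (436,173), the loupe at (358,186) and the brush at (185,220). The side view shows the mould closed, with clear bench around it. I'll measure the poses next.

```bash
cat > h.py <<'E'
from rig import *
import cv2, numpy as np
def K(f):
    fl=240/np.tan(np.radians(f["vertical_fov"]/2)); return np.array([[fl,0,f["cx"]],[0,fl,f["cy"]],[0,0,1.]])
def plane(f,px,z):
    p=cv2.undistortPoints(np.array(px,float).reshape(-1,1,2),K(f),np.array(f["D"])).reshape(-1,2)
    d=np.c_[p,np.ones(len(p))]@f["R"]; c=-f["R"].T@f["t"]
    return c+d*((z-c[2])/d[:,2])[:,None]
def proj(f,X): return cv2.projectPoints(np.array(X,float).reshape(-1,3),cv2.Rodrigues(np.array(f["R"]))[0],np.array(f["t"]),K(f),np.array(f["D"]))[0].reshape(-1,2)
def mask(f,lo,hi,box=None):
    m=cv2.inRange(cv2.cvtColor(f["img"],cv2.COLOR_RGB2HSV),lo,hi)
    if box: b=np.zeros_like(m);x0,y0,x1,y1=box;b[y0:y1,x0:x1]=m[y0:y1,x0:x1];m=b
    return cv2.morphologyEx(m,cv2.MORPH_CLOSE,np.ones((5,5)))
def rect(f,m,z):
    c=max(cv2.findContours(m,cv2.RETR_EXTERNAL,cv2.CHAIN_APPROX_NONE)[0],key=cv2.contourArea)
    P=plane(f,cv2.convexHull(c),z)[:,:2].astype(np.float32)
    (c,(w,h),a)=cv2.minAreaRect(P)
    if w<h: w,h,a=h,w,a+90
    return np.round(c,1),round(w,1),round(h,1),round((a+90)%180-90,2)
E
python3 - <<'E'
from h import *
f=grab_frame("top")
print("mould",rect(f,mask(f,(100,120,30),(125,255,255),(240,230,340,350)),44))
print("pad",rect(f,mask(f,(8,90,80),(25,255,255),(350,240,460,345)),4))
for n,p in dict(loupe=(358,186),jar=(436,173),brush1=(172,267),brush2=(195,168),cab=(222,333),edge=(280,432),notch=(420,370)).items(): print(n,plane(f,[p],5)[0].round())
print("robot tool now", sense()["tcp_rot"])
E
```

```text
mould (array([ 466.7, -170.9]), 98.8, 58.1, -16.07)
pad (array([ 464. , -353.9]), 130.4, 119.1, -8.1)
loupe [ 637. -285.    5.]
jar [ 655. -412.    5.]
brush1 [516.  14.   5.]
brush2 [673. -25.   5.]
cab [410. -63.   5.]
edge [ 250. -150.    5.]
notch [ 341. -375.    5.]
robot tool now [-3.14056937e+00 -1.19178249e-05  2.80482603e+00]
```

Emit:
step_arm --motion '[{"claw": 85, "delta_pos": [-21, -29, -10], "turn": -0.028}, {"claw": 85, "delta_pos": [-21, -29, -10], "turn": -0.028}, {"claw": 85, "delta_pos": [-20, -29, -10], "turn": 0}, {"claw": 85, "delta_pos": [-20, -29, 0], "turn": 0}, {"claw": 85, "delta_pos": [-20, -29, 0], "turn": 0}, {"claw": 85, "delta_pos": [-20, -29, 0], "turn": 0}, {"claw": 85, "delta_pos": [-20, -29, 0], "turn": 0}, {"claw": 85, "delta_pos": [-20, -29, 0], "turn": 0}]' --force 25

```text
clock: 0.82
eef_pos: [295.1, 319.4, 269.2]
tcp_rot: [-3.142, 0.0, 2.861]
contact_force: [0.5, 0.4, 0.4]
opening: 0.993
grasp_force: 0.0
```

Emit:
step_arm --motion '[{"claw": 85, "delta_pos": [-20, -29, 0], "turn": 0}, {"claw": 85, "delta_pos": [-20, -29, 0], "turn": 0}, {"claw": 85, "delta_pos": [-20, -29, 0], "turn": 0}, {"claw": 85, "delta_pos": [-20, -29, 0], "turn": 0}, {"claw": 85, "delta_pos": [-20, -29, 0], "turn": 0}, {"claw": 85, "delta_pos": [-20, -29, 0], "turn": 0}, {"claw": 85, "delta_pos": [-20, -29, 0], "turn": 0}, {"claw": 85, "delta_pos": [0, 0, 0], "turn": 0}]'

```text
clock: 1.48
eef_pos: [374.5, 82.6, 269.4]
tcp_rot: [-3.14, 0.002, 2.857]
contact_force: [0.0, -0.1, 0.0]
opening: 0.997
grasp_force: 0.0
```

Emit:
step_arm --motion '[{"claw": 85, "delta_pos": [-16, -31, 0], "turn": 0}, {"claw": 85, "delta_pos": [-16, -31, 0], "turn": 0}, {"claw": 85, "delta_pos": [-16, -31, 0], "turn": 0}, {"claw": 85, "delta_pos": [-16, -31, 0], "turn": 0}, {"claw": 85, "delta_pos": [-17, -31, 0], "turn": 0}, {"claw": 85, "delta_pos": [-17, -31, 0], "turn": 0}, {"claw": 85, "delta_pos": [-17, -32, 0], "turn": 0}, {"claw": 85, "delta_pos": [0, 0, 40], "turn": 0}]'

```text
clock: 2.15
eef_pos: [429.1, -160.5, 234.7]
tcp_rot: [-3.139, 0.014, 2.858]
contact_force: [1.0, -1.2, 0.5]
opening: 0.997
grasp_force: 0.0
```

Emit:
step_arm --motion '[{"claw": 85, "delta_pos": [0, 0, 40], "turn": 0}, {"claw": 85, "delta_pos": [0, 0, 40], "turn": 0}, {"claw": 85, "delta_pos": [0, 0, 40], "turn": 0}, {"claw": 85, "delta_pos": [0, 0, 30], "turn": 0}, {"claw": 85, "delta_pos": [0, 0, 0], "turn": 0}, {"claw": 85, "delta_pos": [0, 0, 0], "turn": 0}]'

```text
clock: 2.65
eef_pos: [422.4, -153.5, 78.5]
tcp_rot: [3.141, -0.004, 2.861]
contact_force: [-0.3, -0.7, 1.4]
opening: 0.995
grasp_force: 0.0
```

Run:
```python
from h import *
a=grab_frame("top");b=grab_frame("side")
cv2.imwrite("pics/g1.png",np.hstack([cv2.resize(a["img"][200:380,220:420],(400,360)),cv2.resize(b["img"][150:350,130:330],(400,360))])[:,:,::-1])
s=sense();print(s["eef_pos"],s["tcp_rot"],s["qpos"])
```

```text
[ 424.59739323 -154.32781568   80.84907197] [-3.14146664e+00  1.96203258e-03  2.86097012e+00] [-3.51953539e-01  3.22111977e-01  2.12529890e+00  2.21539233e-05
  6.92215752e-01 -1.64214425e+00]
```

View pics/g1.png

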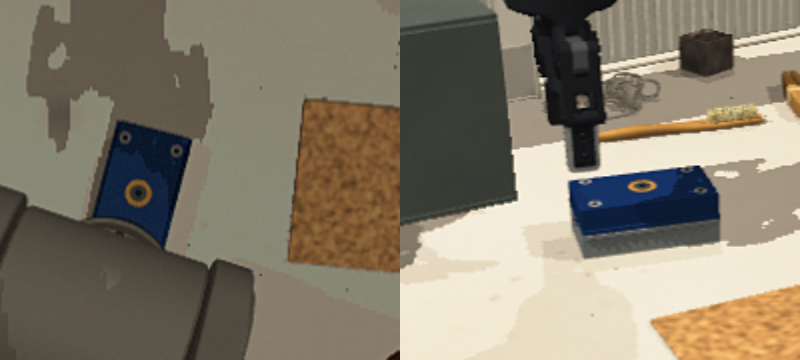

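The gripper stands over the near end of the mould, with the finger tip at crop (583,165) in the side view. I'll shift it 4 mm sideways and then descend.

Emit:
step_arm --motion '[{"claw": 85, "delta_pos": [-1, -4.3, 14], "turn": 0}, {"claw": 85, "delta_pos": [0, 0, 20], "turn": 0}, {"claw": 85, "delta_pos": [0, 0, 20], "turn": 0}, {"claw": 85, "delta_pos": [0, 0, 14], "turn": 0}, {"claw": 85, "delta_pos": [0, 0, 0], "turn": 0}, {"claw": 85, "delta_pos": [0, 0, 0], "turn": 0}, {"claw": 50, "delta_pos": [0, 0, 0], "turn": 0}, {"claw": 50, "delta_pos": [0, 0, 0], "turn": 0}]' --force 25

```text
clock: 3.42
eef_pos: [424.5, -158.9, 12.9]
tcp_rot: [-3.141, 0.003, 2.861]
contact_force: [1.2, -0.2, 0.2]
opening: 0.74
grasp_force: 0.0
```

Emit:
step_arm --motion '[{"claw": 50, "delta_pos": [0, 0, 0], "turn": 0}, {"claw": 50, "delta_pos": [0, 0, 0], "turn": 0}, {"claw": 50, "delta_pos": [0, 0, 0], "turn": 0}, {"claw": 50, "delta_pos": [0, 0, 0], "turn": 0}]'

```text
clock: 3.75
eef_pos: [424.4, -158.8, 12.9]
tcp_rot: [-3.141, 0.003, 2.861]
contact_force: [-2.1, 1.2, 12.4]
opening: 0.693
grasp_force: 24.2
```

Emit:
step_arm --motion '[{"claw": 50, "delta_pos": [-1.2, 0, -5], "turn": 0}, {"claw": 50, "delta_pos": [-1.5, 0, -5], "turn": 0}, {"claw": 50, "delta_pos": [-2, 0, -5], "turn": 0}, {"claw": 50, "delta_pos": [-2.5, 0, -5], "turn": 0}, {"claw": 50, "delta_pos": [-3, 0, -5], "turn": 0}, {"claw": 50, "delta_pos": [-3, 0, -5], "turn": 0}, {"claw": 50, "delta_pos": [0, 0, 0], "turn": 0}]'

```text
clock: 4.33
eef_pos: [437.3, -162.6, 42.4]
tcp_rot: [-3.141, 0.002, 2.861]
contact_force: [0.6, -0.5, -5.4]
opening: 0.696
grasp_force: 28.6
```

Run:
```python
from h import *
b=grab_frame("side")
cv2.imwrite("pics/g2.png",cv2.resize(b["img"][170:320,170:330],(640,600))[:,:,::-1])
s=sense();print(s["eef_pos"],s["contact_force"],s["wrist_torque"])
```

```text
[ 436.7560011  -162.41822996   41.86450572] [ 0.63788292  0.08140159 -5.07154465] [0.02406427 0.13561044 0.01381754]
```

View pics/g2.png

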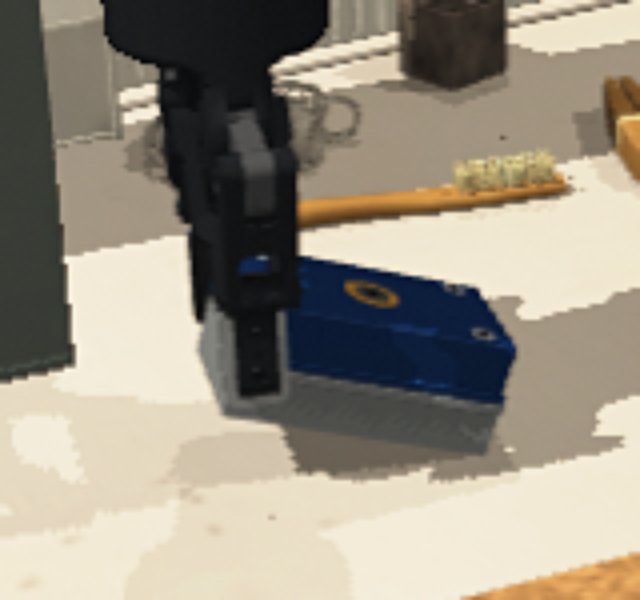

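Emit:
step_arm --motion '[{"claw": 50, "delta_pos": [-4, 0, -5.2], "turn": 0}, {"claw": 50, "delta_pos": [-4.2, 0, -5.2], "turn": 0}, {"claw": 50, "delta_pos": [-4.8, 0, -5], "turn": 0}, {"claw": 50, "delta_pos": [-5.2, 0, -4.8], "turn": 0}, {"claw": 50, "delta_pos": [-5.6, 0, -4.6], "turn": 0}, {"claw": 50, "delta_pos": [-6, 0, -4.4], "turn": 0}, {"claw": 50, "delta_pos": [0, 0, 0], "turn": 0}]' --force 20

```text
clock: 4.97
eef_pos: [466.9, -171.2, 71.7]
tcp_rot: [-3.141, 0.003, 2.861]
contact_force: [1.0, -0.1, -6.2]
opening: 0.693
grasp_force: 28.8
```

Run:
```python
from h import *
b=grab_frame("side")
cv2.imwrite("pics/g3.png",cv2.resize(b["img"][170:320,170:330],(640,600))[:,:,::-1])
s=sense();print(s["eef_pos"],s["contact_force"],s["wrist_torque"])
```

```text
[ 465.71092722 -170.78947883   71.08280242] [-0.8530333  -0.58958558 -6.37974985] [ 0.01510155  0.2123369  -0.01589948]
```

View pics/g3.png

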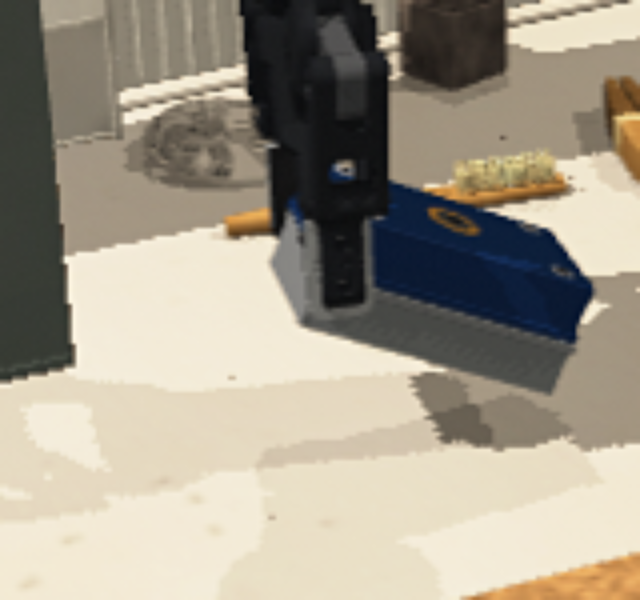

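The mould tilts about 22° and hangs clear of the bench, with its far lower edge at crop (555,390). The grip is too stiff to let it pivot. I'll set it back down and regrip at the very end with a smaller contact patch.

Emit:
step_arm --motion '[{"claw": 50, "delta_pos": [15, 0, 0], "turn": 0}, {"claw": 50, "delta_pos": [20, 0, 2], "turn": 0}, {"claw": 50, "delta_pos": [15, 0, 6], "turn": 0}, {"claw": 50, "delta_pos": [0, 0, 10], "turn": 0}, {"claw": 50, "delta_pos": [0, 0, 10], "turn": 0}, {"claw": 50, "delta_pos": [0, 0, 10], "turn": 0}, {"claw": 50, "delta_pos": [0, 0, 8], "turn": 0}, {"claw": 50, "delta_pos": [0, 0, 6], "turn": 0}]'

```text
clock: 5.68
eef_pos: [415.9, -156.3, 17.6]
tcp_rot: [3.141, -0.002, 2.861]
contact_force: [-3.5, 1.2, 0.6]
opening: 0.692
grasp_force: 29.6
```

Emit:
step_arm --motion '[{"claw": 50, "delta_pos": [0, 0, 4], "turn": 0}, {"claw": 50, "delta_pos": [0, 0, 2], "turn": 0}, {"claw": 50, "delta_pos": [0, 0, 0], "turn": 0}, {"claw": 50, "delta_pos": [0, 0, 0], "turn": 0}]'

```text
clock: 6.02
eef_pos: [416.3, -156.5, 13.0]
tcp_rot: [3.142, -0.001, 2.861]
contact_force: [-7.3, 3.1, 13.1]
opening: 0.699
grasp_force: 31.7
```

Run:
```python
from h import *
b=grab_frame("side")
cv2.imwrite("pics/g4.png",cv2.resize(b["img"][170:320,170:330],(640,600))[:,:,::-1])
s=sense();print(s["eef_pos"],s["contact_force"],s["wrist_torque"])
```

```text
[ 416.35366122 -156.45481347   12.95779545] [-7.15236992  3.72668181 13.28608766] [ 0.34880321  1.02037291 -0.05366899]
```

View pics/g4.png

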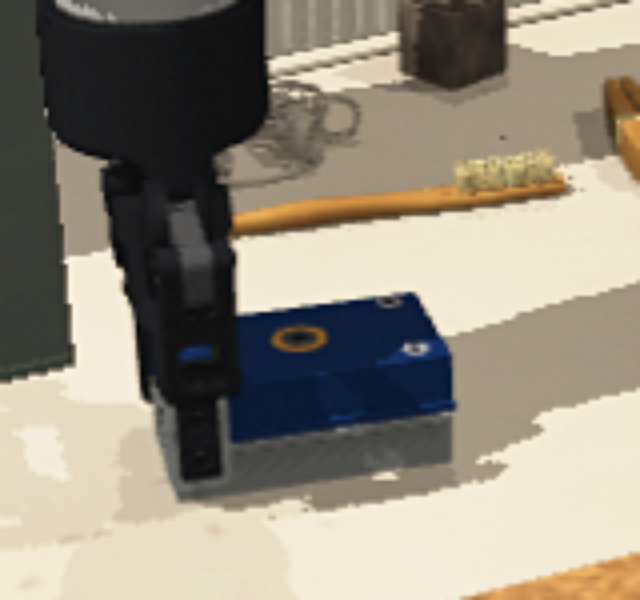

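The mould lies flat and closed again, with its lower front edge at crop (180,500)-(452,465). I'll regrip with less overlap.

Emit:
step_arm --motion '[{"claw": 72, "delta_pos": [0, 0, 0], "turn": 0}, {"claw": 72, "delta_pos": [0, 0, 0], "turn": 0}, {"claw": 72, "delta_pos": [5, 0, 0], "turn": 0}, {"claw": 72, "delta_pos": [8, 0, 0], "turn": 0}, {"claw": 72, "delta_pos": [0, 0, 0], "turn": 0}, {"claw": 57, "delta_pos": [0, 0, 0], "turn": 0}, {"claw": 57, "delta_pos": [0, 0, 0], "turn": 0}, {"claw": 57, "delta_pos": [0, 0, 0], "turn": 0}]' --force 20

```text
clock: 6.73
eef_pos: [403.5, -152.7, 12.6]
tcp_rot: [3.142, -0.001, 2.861]
contact_force: [-3.7, 1.4, 6.6]
opening: 0.689
grasp_force: 19.9
```

Emit:
step_arm --motion '[{"claw": 57, "delta_pos": [0, 0, 0], "turn": 0}, {"claw": 57, "delta_pos": [0, 0, 0], "turn": 0}, {"claw": 57, "delta_pos": [-1.2, 0, -5], "turn": 0}, {"claw": 57, "delta_pos": [-1.6, 0, -5], "turn": 0}, {"claw": 57, "delta_pos": [-2.2, 0, -5], "turn": 0}, {"claw": 57, "delta_pos": [-2.5, 0, -5], "turn": 0}, {"claw": 57, "delta_pos": [-3, 0, -5], "turn": 0}, {"claw": 57, "delta_pos": [-3.3, 0, -5], "turn": 0}]'

```text
clock: 7.4
eef_pos: [417.4, -156.8, 43.1]
tcp_rot: [-3.142, -0.0, 2.861]
contact_force: [-2.1, 1.2, -1.5]
opening: 0.688
grasp_force: 22.8
```

Emit:
step_arm --motion '[{"claw": 57, "delta_pos": [0, 0, 0], "turn": 0}]'

```text
clock: 7.48
eef_pos: [418.7, -157.3, 43.6]
tcp_rot: [-3.141, 0.002, 2.861]
contact_force: [-1.0, 0.7, -2.5]
opening: 0.683
grasp_force: 22.9
```

Run:
```python
from h import *
b=grab_frame("side")
cv2.imwrite("pics/g5.png",cv2.resize(b["img"][170:320,170:330],(640,600))[:,:,::-1])
s=sense();print(s["eef_pos"],s["contact_force"],s["wrist_torque"],s["grasp_force"])
```

```text
[ 418.32984127 -157.11971426   43.15896641] [-0.48773996 -0.43864909 -2.84136684] [ 0.08955779  0.05175467 -0.00984826] 22.700727581977844
```

View pics/g5.png

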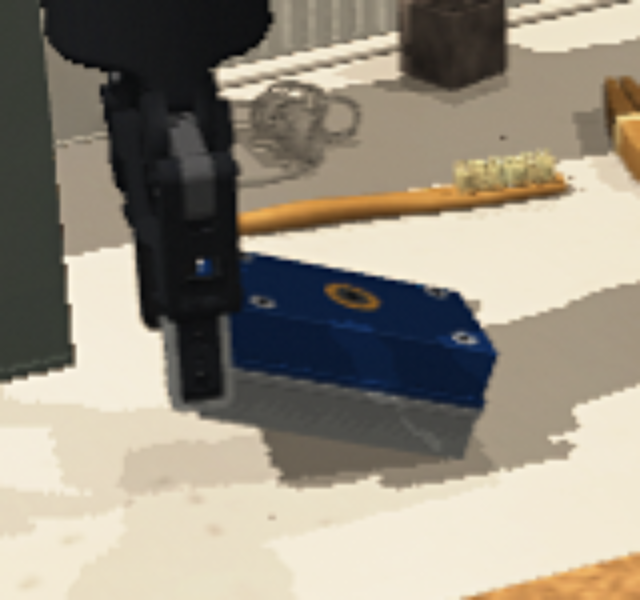

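Vertical force is about half the weight, so the far edge is still on the bench and the mould is pivoting, with its bottom edge at crop (465,455). I'll continue the arc.

Emit:
step_arm --motion '[{"claw": 57, "delta_pos": [-3.6, 0, -5], "turn": 0}, {"claw": 57, "delta_pos": [-4, 0, -4.9], "turn": 0}, {"claw": 57, "delta_pos": [-4.3, 0, -4.7], "turn": 0}, {"claw": 57, "delta_pos": [-4.6, 0, -4.5], "turn": 0}, {"claw": 57, "delta_pos": [-4.8, 0, -4.3], "turn": 0}, {"claw": 57, "delta_pos": [-5, 0, -4.1], "turn": 0}, {"claw": 57, "delta_pos": [-5.1, 0, -3.9], "turn": 0}, {"claw": 57, "delta_pos": [0, 0, 0], "turn": 0}]'

```text
clock: 8.2
eef_pos: [449.2, -166.0, 75.0]
tcp_rot: [-3.141, 0.002, 2.861]
contact_force: [-4.8, 1.5, 3.8]
opening: 0.684
grasp_force: 28.3
```

Run:
```python
from h import *
b=grab_frame("side")
cv2.imwrite("pics/g6.png",cv2.resize(b["img"][170:320,170:330],(640,600))[:,:,::-1])
s=sense();print(s["eef_pos"],s["contact_force"],s["wrist_torque"],s["grasp_force"])
```

```text
[ 448.23843925 -165.7015173    74.44402127] [-3.10811449  0.94501223  2.05583014] [ 0.21663184  0.63386283 -0.01634039] 28.052855283021927
```

View pics/g6.png

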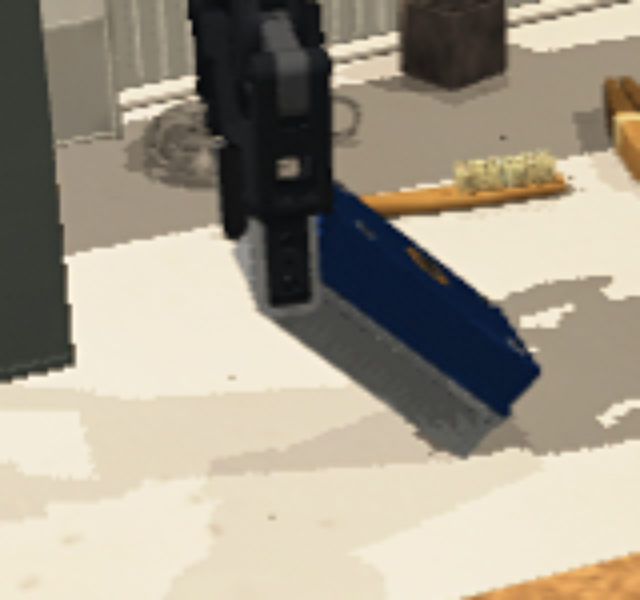

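The mould is at about 45° with its edge on the bench at crop (465,455), and it is closed. I'll continue to upright.

Emit:
step_arm --motion '[{"claw": 57, "delta_pos": [-7.5, 0, -4.8], "turn": 0}, {"claw": 57, "delta_pos": [-7.8, 0, -4], "turn": 0}, {"claw": 57, "delta_pos": [-8.2, 0, -3], "turn": 0}, {"claw": 57, "delta_pos": [-8.3, 0, -2.2], "turn": 0}, {"claw": 57, "delta_pos": [-8.6, 0, -1.5], "turn": 0}, {"claw": 57, "delta_pos": [-8.6, 0, -0.7], "turn": 0}]'

```text
clock: 8.75
eef_pos: [496.1, -179.5, 90.7]
tcp_rot: [-3.141, 0.001, 2.861]
contact_force: [-2.4, 1.1, 4.7]
opening: 0.683
grasp_force: 35.7
```

Emit:
step_arm --motion '[{"claw": 57, "delta_pos": [-8.7, 0, 0.4], "turn": 0}, {"claw": 57, "delta_pos": [-8.7, 0, 0.5], "turn": 0}, {"claw": 57, "delta_pos": [-8.5, 0, 1.5], "turn": 0}, {"claw": 57, "delta_pos": [0, 0, 0], "turn": 0}, {"claw": 57, "delta_pos": [0, 0, 0], "turn": 0}]'

```text
clock: 9.17
eef_pos: [521.4, -186.8, 88.2]
tcp_rot: [-3.141, 0.003, 2.861]
contact_force: [0.9, -0.2, 7.5]
opening: 0.687
grasp_force: 38.4
```

Run:
```python
from h import *
b=grab_frame("side")
cv2.imwrite("pics/g7.png",cv2.resize(b["img"][150:300,180:340],(640,600))[:,:,::-1])
s=sense();print(s["eef_pos"],s["contact_force"],s["wrist_torque"],s["grasp_force"])
```

```text
[ 521.16989654 -186.7663007    88.23490701] [0.66859907 0.23268933 7.4569635 ] [ 0.03172389  0.01265614 -0.07002445] 38.40671718120575
```

View pics/g7.png

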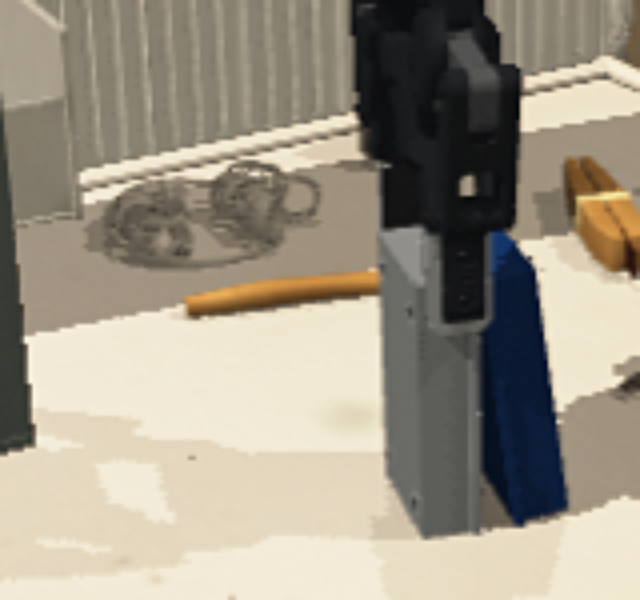

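The mould is upright, but the blue half has lagged and the bottom is gaping, with the parting edges at crop (478,530) and (518,525). Releasing now could let it open further. I'll hold it firmly, lift it and press the blue back flat against the cabinet's -y face to shut it. The gripper body will be above the cabinet top.

Emit:
step_arm --motion '[{"claw": 50, "delta_pos": [0, 0, 0], "turn": 0}, {"claw": 50, "delta_pos": [0, 0, 0], "turn": 0}, {"claw": 50, "delta_pos": [0, 0, -1], "turn": 0}, {"claw": 50, "delta_pos": [0, 0, -3], "turn": 0}, {"claw": 50, "delta_pos": [0, 0, -4], "turn": 0}, {"claw": 50, "delta_pos": [0, 0, -4], "turn": 0}, {"claw": 50, "delta_pos": [0, 0, -3], "turn": 0}, {"claw": 50, "delta_pos": [0, 0, 0], "turn": 0}]' --force 60

```text
clock: 9.88
eef_pos: [519.6, -186.3, 103.3]
tcp_rot: [-3.142, 0.001, 2.861]
contact_force: [-0.4, -0.4, -5.0]
opening: 0.673
grasp_force: 65.0
```

Run:
```python
from h import *
b=grab_frame("side")
cv2.imwrite("pics/g8.png",cv2.resize(b["img"][150:300,180:340],(640,600))[:,:,::-1])
s=sense();print(s["eef_pos"],s["contact_force"],s["wrist_torque"],s["grasp_force"])
```

```text
[ 519.52328236 -186.26642835  102.98729448] [ 0.05684    -0.74548856 -5.57553641] [0.01929093 0.04057671 0.05714712] 65.05753576755524
```

View pics/g8.png

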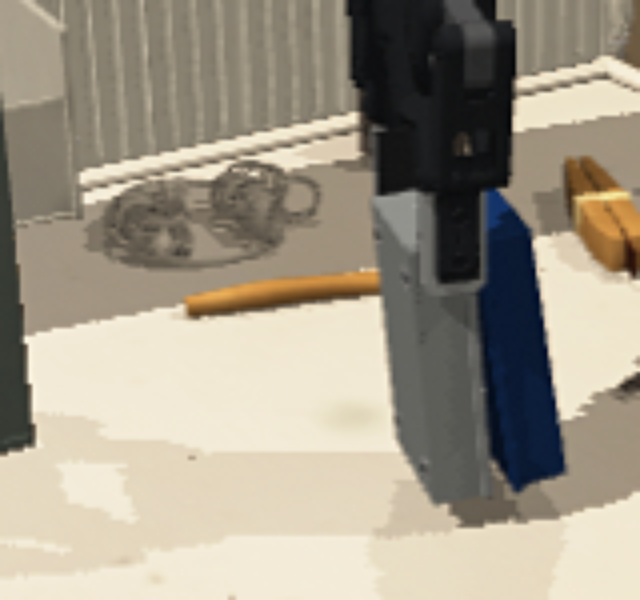

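The lift has reduced the gap, with the bottoms now at crop (490,495) and (515,485). I've used my 10 pictures, so I'll work by numbers from here. Next I'll carry the mould to the cabinet face.

Emit:
step_arm --motion '[{"claw": 50, "delta_pos": [6, -2, -4], "turn": 0}, {"claw": 50, "delta_pos": [14, -4, -5], "turn": 0}, {"claw": 50, "delta_pos": [22, -7, -5], "turn": 0}, {"claw": 50, "delta_pos": [28, -9, -4], "turn": 0}, {"claw": 50, "delta_pos": [30, -9, 0], "turn": 0}, {"claw": 50, "delta_pos": [30, -9, 0], "turn": 0}, {"claw": 50, "delta_pos": [24, -8, 0], "turn": 0}, {"claw": 50, "delta_pos": [14, -5, 0], "turn": 0}]'

```text
clock: 10.6
eef_pos: [339.5, -189.6, 120.4]
tcp_rot: [3.141, -0.003, 2.861]
contact_force: [-0.3, 0.1, -5.6]
opening: 0.678
grasp_force: 65.5
```

Emit:
step_arm --motion '[{"claw": 50, "delta_pos": [5, 0, 0], "turn": 0.03}, {"claw": 50, "delta_pos": [0, 0, 0], "turn": 0.07}, {"claw": 50, "delta_pos": [0, 0, 0], "turn": 0.12}, {"claw": 50, "delta_pos": [0, 0, 0], "turn": 0.12}, {"claw": 50, "delta_pos": [0, 0, 0], "turn": 0.12}, {"claw": 50, "delta_pos": [0, 0, 0], "turn": 0.12}, {"claw": 50, "delta_pos": [0, 0, 0], "turn": 0.12}, {"claw": 50, "delta_pos": [0, 0, 0], "turn": 0.12}]'

```text
clock: 11.27
eef_pos: [338.8, -189.4, 121.0]
tcp_rot: [3.141, 0.001, 2.035]
contact_force: [0.3, -0.1, -5.1]
opening: 0.673
grasp_force: 65.6
```

Emit:
step_arm --motion '[{"claw": 50, "delta_pos": [0, 0, 0], "turn": 0.12}, {"claw": 50, "delta_pos": [0, 0, 0], "turn": 0.12}, {"claw": 50, "delta_pos": [0, 0, 0], "turn": 0.12}, {"claw": 50, "delta_pos": [0, 0, 0], "turn": 0.12}, {"claw": 50, "delta_pos": [0, 0, 0], "turn": 0.12}, {"claw": 50, "delta_pos": [0, 0, 0], "turn": 0.12}, {"claw": 50, "delta_pos": [0, 0, 0], "turn": 0.12}, {"claw": 50, "delta_pos": [0, 0, 0], "turn": 0.12}]'

```text
clock: 11.93
eef_pos: [338.8, -189.4, 120.9]
tcp_rot: [3.141, -0.0, 1.075]
contact_force: [-0.1, -1.1, -5.6]
opening: 0.677
grasp_force: 65.6
```

Emit:
step_arm --motion '[{"claw": 50, "delta_pos": [0, 0, 0], "turn": 0.12}, {"claw": 50, "delta_pos": [0, 0, 0], "turn": 0.12}, {"claw": 50, "delta_pos": [0, 0, 0], "turn": 0.12}, {"claw": 50, "delta_pos": [0, 0, 0], "turn": 0.12}, {"claw": 50, "delta_pos": [0, 0, 0], "turn": 0.12}, {"claw": 50, "delta_pos": [0, 0, 0], "turn": 0.12}, {"claw": 50, "delta_pos": [0, 0, 0], "turn": 0.12}, {"claw": 50, "delta_pos": [0, 0, 0], "turn": 0.12}]'

```text
clock: 12.6
eef_pos: [338.9, -189.4, 121.0]
tcp_rot: [3.141, -0.001, 0.115]
contact_force: [-0.7, -0.8, -5.3]
opening: 0.678
grasp_force: 65.6
```

Emit:
step_arm --motion '[{"claw": 50, "delta_pos": [0, 0, 0], "turn": 0.12}, {"claw": 50, "delta_pos": [0, 0, 0], "turn": 0.12}, {"claw": 50, "delta_pos": [0, 0, 0], "turn": 0.12}, {"claw": 50, "delta_pos": [0, 0, 0], "turn": 0.12}, {"claw": 50, "delta_pos": [0, 0, 0], "turn": 0.12}, {"claw": 50, "delta_pos": [0, 0, 0], "turn": 0.12}, {"claw": 50, "delta_pos": [0, 0, 0], "turn": 0.12}, {"claw": 50, "delta_pos": [0, 0, 0], "turn": 0.12}]'

```text
clock: 13.27
eef_pos: [338.9, -189.5, 121.0]
tcp_rot: [-3.141, -0.001, -0.845]
contact_force: [-0.9, -0.2, -5.2]
opening: 0.674
grasp_force: 65.6
```

Run:
```python
from h import *
s=sense();print(s["eef_pos"],s["tcp_rot"],s["qpos"],s["contact_force"],s["grasp_force"],s["clock"])
b=grab_frame("side");a=grab_frame("top")
for n,f in(("s",b),("t",a)):
    m=mask(f,(100,120,30),(125,255,255)); c=[x for x in cv2.findContours(m,0,1)[0] if cv2.contourArea(x)>60]
    print(n,[(cv2.boundingRect(x),cv2.contourArea(x)) for x in c])
print(proj(b,[s["eef_pos"]]), proj(a,[s["eef_pos"]]))
```

```text
[ 338.85793804 -189.46670091  120.9889237 ] [-3.14118076e+00 -1.05359808e-03 -8.45260157e-01] [-5.13731975e-01  1.59953227e-01  2.22355715e+00  6.77540489e-05
  7.56951991e-01  1.90227506e+00] [-0.87037044 -0.19132053 -5.15257063] 65.56358814239502 13.2667
s [((132, 220, 18, 79), 964.0), ((369, 219, 38, 18), 348.0)]
t [((255, 101, 10, 39), 166.0), ((273, 99, 9, 39), 175.0)]
[[164.63388399 228.0278465 ]] [[303.68981221 390.67808323]]
```

Emit:
step_arm --motion '[{"claw": 50, "delta_pos": [0, 0, 0], "turn": 0.12}, {"claw": 50, "delta_pos": [0, 0, 0], "turn": 0.12}, {"claw": 50, "delta_pos": [0, 0, 0], "turn": 0.12}, {"claw": 50, "delta_pos": [0, 0, 0], "turn": 0.12}, {"claw": 50, "delta_pos": [0, 0, 0], "turn": 0.12}, {"claw": 50, "delta_pos": [0, 0, 0], "turn": 0.12}, {"claw": 50, "delta_pos": [-6, 0, 0], "turn": 0.005}, {"claw": 50, "delta_pos": [-10, 0, 0], "turn": 0}]'

```text
clock: 14.03
eef_pos: [338.6, -173.3, 120.9]
tcp_rot: [-3.141, -0.0, -1.559]
contact_force: [0.4, 0.1, -5.3]
opening: 0.678
grasp_force: 65.6
```

Emit:
step_arm --motion '[{"claw": 50, "delta_pos": [-10, 0, 0], "turn": 0}, {"claw": 50, "delta_pos": [-10, 0, 0], "turn": 0}, {"claw": 50, "delta_pos": [-8, 0, 0], "turn": 0}, {"claw": 50, "delta_pos": [-6, 0, 0], "turn": 0}, {"claw": 50, "delta_pos": [-4, 0, 0], "turn": 0}, {"claw": 50, "delta_pos": [-3, 0, 0], "turn": 0}, {"claw": 50, "delta_pos": [-3, 0, 0], "turn": 0}, {"claw": 50, "delta_pos": [0, 0, 0], "turn": 0}]'

```text
clock: 14.7
eef_pos: [338.0, -128.8, 120.7]
tcp_rot: [3.142, 0.0, -1.564]
contact_force: [-0.2, 0.2, -5.8]
opening: 0.677
grasp_force: 65.6
```

Emit:
step_arm --motion '[{"claw": 50, "delta_pos": [-4, 0, 0], "turn": 0}, {"claw": 50, "delta_pos": [-4, 0, 0], "turn": 0}, {"claw": 50, "delta_pos": [-4, 0, 0], "turn": 0}, {"claw": 50, "delta_pos": [-4, 0, 0], "turn": 0}, {"claw": 50, "delta_pos": [0, 0, 0], "turn": 0}]'

```text
clock: 15.12
eef_pos: [337.7, -112.5, 120.6]
tcp_rot: [3.141, 0.0, -1.564]
contact_force: [-0.7, -0.3, -5.1]
opening: 0.673
grasp_force: 65.6
```

Emit:
step_arm --motion '[{"claw": 50, "delta_pos": [-3, 0, 0], "turn": 0}, {"claw": 50, "delta_pos": [-3, 0, 0], "turn": 0}, {"claw": 50, "delta_pos": [-2, 0, 0], "turn": 0}, {"claw": 50, "delta_pos": [-2, 0, 0], "turn": 0}, {"claw": 50, "delta_pos": [0, 0, 0], "turn": 0}]'

```text
clock: 15.53
eef_pos: [337.8, -102.9, 120.7]
tcp_rot: [-3.142, -0.0, -1.564]
contact_force: [-1.5, 0.3, -5.1]
opening: 0.674
grasp_force: 65.5
```

```bash
cat > st.py <<'E'
from h import *
s=sense();print(s["clock"],s["eef_pos"].round(1),s["qpos"].round(2),s["contact_force"].round(1),s["wrist_torque"].round(2),round(s["grasp_force"],1))
E
cat > gap.py <<'E'
# rows of the side picture: blue extent against height at the tool's x,y
from h import *
s=sense();b=grab_frame("side")
m=mask(b,(100,120,30),(125,255,255)); c=max(cv2.findContours(m,0,1)[0],key=cv2.contourArea) if 1 else 0
P=proj(b,[s["eef_pos"]])[0]; cs=[x for x in cv2.findContours(m,0,1)[0] if cv2.contourArea(x)>60]
c=min(cs,key=lambda x:np.linalg.norm(x.reshape(-1,2).mean(0)-P))
print("tcp px",P.round(),"blue approx poly",cv2.approxPolyDP(c,2.5,True).reshape(-1,2).tolist(),cv2.contourArea(c))
E
python3 st.py; python3 gap.py
```

```text
15.5333 [ 337.8 -102.9  120.7] [-0.3   0.11  2.29 -0.    0.74  2.83] [-1.5  0.3 -5.1] [-0.19 -0.03 -0.02] 65.5
tcp px [141. 207.] blue approx poly [[154, 193], [146, 190], [120, 196], [124, 201]] 175.5
```

Emit:
step_arm --motion '[{"claw": 50, "delta_pos": [-2, 0, 0], "turn": 0}, {"claw": 50, "delta_pos": [-2, 0, 0], "turn": 0}, {"claw": 50, "delta_pos": [0, 0, 0], "turn": 0}]'

```text
clock: 15.83
eef_pos: [337.8, -99.0, 120.7]
tcp_rot: [-3.141, -0.0, -1.564]
contact_force: [-0.5, 0.3, -5.4]
opening: 0.678
grasp_force: 65.4
```

Emit:
step_arm --motion '[{"claw": 50, "delta_pos": [-2, 0, 0], "turn": 0}, {"claw": 50, "delta_pos": [-2, 0, 0], "turn": 0}, {"claw": 50, "delta_pos": [0, 0, 0], "turn": 0}]'

```text
clock: 16.08
eef_pos: [337.9, -95.1, 120.7]
tcp_rot: [-3.141, -0.0, -1.564]
contact_force: [0.2, -2.0, -4.4]
opening: 0.674
grasp_force: 65.7
```

```bash
python3 st.py; python3 gap.py
```

```text
16.0833 [337.9 -95.1 120.7] [-0.28  0.1   2.29 -0.    0.74  2.86] [ 0.2 -2.  -4.4] [-0.47 -0.07 -0.02] 65.7
tcp px [139. 205.] blue approx poly [[152, 192], [146, 189], [121, 194], [119, 199]] 138.0
```

Emit:
step_arm --motion '[{"claw": 50, "delta_pos": [-1.5, 0, 0], "turn": 0}, {"claw": 50, "delta_pos": [-1.5, 0, 0], "turn": 0}, {"claw": 50, "delta_pos": [0, 0, 0], "turn": 0}]'

```text
clock: 16.38
eef_pos: [337.9, -92.4, 120.8]
tcp_rot: [-3.141, -0.001, -1.564]
contact_force: [-1.0, -4.2, -3.2]
opening: 0.674
grasp_force: 66.8
```

Emit:
step_arm --motion '[{"claw": 50, "delta_pos": [-1.5, 0, 0], "turn": 0}, {"claw": 50, "delta_pos": [-1.5, 0, 0], "turn": 0}, {"claw": 50, "delta_pos": [0, 0, 0], "turn": 0}]'

```text
clock: 16.63
eef_pos: [337.9, -91.5, 121.0]
tcp_rot: [-3.141, -0.005, -1.562]
contact_force: [-5.2, -26.7, -3.4]
opening: 0.675
grasp_force: 67.9
```

```bash
python3 st.py; python3 gap.py
```

```text
16.6333 [337.9 -91.5 121. ] [-0.26  0.1   2.3  -0.01  0.74  2.87] [ -5.2 -26.7  -3.4] [-4.54  0.83 -0.52] 67.9
tcp px [138. 204.] blue approx poly [[151, 191], [144, 189], [119, 194], [118, 197]] 117.0
```

Contact is rigid at the expected closed position: flush would be TCP y≈-90, and it reads -91.5. I'll back off, then carry the mould to the pad's +y edge, which I'll use as a backstop for tipping.

Emit:
step_arm --motion '[{"claw": 50, "delta_pos": [5, 0, 0], "turn": 0}, {"claw": 50, "delta_pos": [10, 0, 0], "turn": 0}, {"claw": 50, "delta_pos": [15, 0, 0], "turn": 0}, {"claw": 50, "delta_pos": [20, 0, 0], "turn": 0}, {"claw": 50, "delta_pos": [20, 0, 0], "turn": 0}, {"claw": 50, "delta_pos": [15, 0, 0], "turn": 0}, {"claw": 50, "delta_pos": [8, 0, 0], "turn": 0}, {"claw": 50, "delta_pos": [0, 0, 0], "turn": -0.06}]'

```text
clock: 17.35
eef_pos: [338.6, -183.2, 120.7]
tcp_rot: [-3.141, -0.0, -1.507]
contact_force: [1.2, 0.4, -6.1]
opening: 0.676
grasp_force: 67.1
```

```bash
python3 st.py
python3 - <<'E'
from h import *
f=grab_frame("side"); s=sense(); p=proj(f,[s["eef_pos"]])[0].astype(int)
print(p); g=cv2.cvtColor(f["img"],cv2.COLOR_RGB2HSV)
x0,y0=p-[40,10]
# coarse class map: B blue, g grey metal, . bench, # dark
for y in range(y0,y0+115,5):
    print("".join("B" if 100<=h<=125 and S>110 and v>30 else "#" if v<60 else "." if v>150 or S>60 else "g" for h,S,v in g[y,x0:x0+80]))
E
```

```text
17.35 [ 338.6 -183.2  120.7] [-0.5   0.16  2.23  0.    0.76  2.58] [ 1.2  0.4 -6.1] [-0.07 -0.02 -0.02] 67.1
[162 226]
##g#g#########ggggg#BBBBBBBBBBBBBBBBBBBBBBB.#gggggggggggggggg#####gggg###g......
#gggg##########ggggg#BBB..ggggggggggggggggggggggggggggggggggggggg##gggg.........
#ggggg#########gggggg#ggggggggggggggggggggggggggggggggggggggggggg##gg...........
#g#ggggg########ggggg##ggggggggggggggggggggggggggggggggggggggggggg..............
gggggggggggggggggggggg##gggggg##gggggggggggggggggggggggggggggggggg..............
ggggggggggggggBBBggggggggggggggggggggggggggggggggggggggggggggggggg..............
gggggggggggggggBBBgggggggggggggggggggggggggggggggggggggggggggggggg..............
gggggggggggggggBBBggggggggggggggggggggggggggggggggggggggggggggggggg.............
ggggggggggggggg#BBBgg#ggggggggggggggggggggggggggggggggggggggggggggg.............
ggggggggggggggg#BBBgggggggggggggggggggggggggggggggggggggggggggggggg.............
gggggggggggggggg#BBBgg#ggggggggggggggggggggggggggggggggggggggggggggg............
gggggggggggggggggBBBgggggggggggggggggggggggggggggggggggggggggggggggg............
#ggg.....
[... 181 characters left out ...]
ggggggggggggggggggggggggggggggggggggggg.............
.g......................gggggggggggggggggggggggggggg............................
gggg..........................ggggggg...........................................
.............................................ggg.ggggggggg......................
...............................................ggggggggggggggggggg..............
......................................................gggg......................
................................................................................
................................................................................
................................................................................
```

The blue and grey bands in the side image run parallel all the way down, so the mould is shut. I'll turn it towards the pad.

Emit:
step_arm --motion '[{"claw": 50, "delta_pos": [0, 0, 0], "turn": -0.12}, {"claw": 50, "delta_pos": [0, 0, 0], "turn": -0.12}, {"claw": 50, "delta_pos": [0, 0, 0], "turn": -0.12}, {"claw": 50, "delta_pos": [0, 0, 0], "turn": -0.12}, {"claw": 50, "delta_pos": [0, 0, 0], "turn": -0.12}, {"claw": 50, "delta_pos": [0, 0, 0], "turn": -0.12}, {"claw": 50, "delta_pos": [0, 0, 0], "turn": -0.12}, {"claw": 50, "delta_pos": [0, 0, 0], "turn": -0.12}]'

```text
clock: 18.07
eef_pos: [338.1, -181.4, 120.5]
tcp_rot: [-3.141, 0.001, -0.539]
contact_force: [0.4, 0.4, -4.6]
opening: 0.676
grasp_force: 67.1
```

Emit:
step_arm --motion '[{"claw": 50, "delta_pos": [0, 0, 0], "turn": -0.12}, {"claw": 50, "delta_pos": [0, 0, 0], "turn": -0.12}, {"claw": 50, "delta_pos": [0, 0, 0], "turn": -0.12}, {"claw": 50, "delta_pos": [0, 0, 0], "turn": -0.12}, {"claw": 50, "delta_pos": [0, 0, 0], "turn": -0.12}, {"claw": 50, "delta_pos": [0, 0, 0], "turn": -0.12}, {"claw": 50, "delta_pos": [0, 0, 0], "turn": -0.12}, {"claw": 50, "delta_pos": [0, 0, 0], "turn": -0.12}]'

```text
clock: 18.73
eef_pos: [338.1, -181.3, 120.5]
tcp_rot: [-3.141, 0.0, 0.421]
contact_force: [-0.4, 0.3, -5.8]
opening: 0.669
grasp_force: 67.1
```

Emit:
step_arm --motion '[{"claw": 50, "delta_pos": [0, 0, 0], "turn": -0.12}, {"claw": 50, "delta_pos": [0, 0, 0], "turn": -0.12}, {"claw": 50, "delta_pos": [0, 0, 0], "turn": -0.12}, {"claw": 50, "delta_pos": [0, 0, 0], "turn": -0.12}, {"claw": 50, "delta_pos": [0, 0, 0], "turn": -0.12}, {"claw": 50, "delta_pos": [0, 0, 0], "turn": -0.12}, {"claw": 50, "delta_pos": [0, 0, 0], "turn": -0.12}, {"claw": 50, "delta_pos": [0, 0, 0], "turn": -0.12}]'

```text
clock: 19.4
eef_pos: [338.1, -181.3, 120.5]
tcp_rot: [-3.141, -0.001, 1.381]
contact_force: [-0.2, 0.4, -5.5]
opening: 0.672
grasp_force: 67.1
```

Emit:
step_arm --motion '[{"claw": 50, "delta_pos": [0, 0, 0], "turn": -0.055}, {"claw": 50, "delta_pos": [0, 0, 0], "turn": 0}]'

```text
clock: 19.57
eef_pos: [338.1, -181.4, 120.5]
tcp_rot: [-3.141, -0.001, 1.433]
contact_force: [-0.2, -1.1, -5.3]
opening: 0.674
grasp_force: 67.1
```

```bash
python3 st.py
python3 - <<'E'
from h import *
s=sense();R=cv2.Rodrigues  # target in tool axes
from scipy.spatial.transform import Rotation as Q
M=Q.from_euler("xyz",s["tcp_rot"]).as_matrix()
u=np.radians(-98.1);f=np.array([np.cos(u),np.sin(u),0]);e=np.array([472.5,-294.6,0])
t=e-34*f;t[2]=121;print(s["tcp_rot"],(M.T@(t-s["eef_pos"])).round(1))
E
```

```text
19.5667 [ 338.1 -181.4  120.5] [-0.5   0.16  2.23  0.    0.76 -0.36] [-0.2 -1.1 -5.3] [0.05 0.02 0.01] 67.1
[-3.14095431e+00 -6.46563817e-04  1.43259000e+00] [-59.6 148.8  -0.6]
```

Move over, then lower until it touches.

Emit:
step_arm --motion '[{"claw": 50, "delta_pos": [-4, 10, 0], "turn": 0}, {"claw": 50, "delta_pos": [-8, 20, 0], "turn": 0}, {"claw": 50, "delta_pos": [-10, 25, 0], "turn": 0}, {"claw": 50, "delta_pos": [-12, 30, 0], "turn": 0}, {"claw": 50, "delta_pos": [-11, 28, 0], "turn": 0}, {"claw": 50, "delta_pos": [-9, 22, 0], "turn": 0}, {"claw": 50, "delta_pos": [-5.6, 13.8, 0], "turn": 0}, {"claw": 50, "delta_pos": [0, 0, 5], "turn": 0}]'

```text
clock: 20.23
eef_pos: [482.0, -264.3, 116.4]
tcp_rot: [3.137, 0.002, 1.428]
contact_force: [1.1, -0.1, -4.8]
opening: 0.673
grasp_force: 67.2
```

Emit:
step_arm --motion '[{"claw": 50, "delta_pos": [0, 0, 6], "turn": 0}, {"claw": 50, "delta_pos": [0, 0, 6], "turn": 0}, {"claw": 50, "delta_pos": [0, 0, 5], "turn": 0}, {"claw": 50, "delta_pos": [0, 0, 3], "turn": 0}, {"claw": 50, "delta_pos": [0, 0, 1], "turn": 0}, {"claw": 50, "delta_pos": [0, 0, 0], "turn": 0}]'

```text
clock: 20.73
eef_pos: [477.0, -261.7, 94.4]
tcp_rot: [-3.141, -0.0, 1.431]
contact_force: [0.8, 0.0, -4.9]
opening: 0.673
grasp_force: 67.1
```

```bash
python3 st.py
```

```text
20.7333 [ 477.  -261.7   94.4] [-0.5   0.41  1.92 -0.    0.81 -0.36] [ 0.8  0.  -4.9] [ 0.08 -0.01 -0.02] 67.1
```

Emit:
step_arm --motion '[{"claw": 50, "delta_pos": [0, 0, 1.5], "turn": 0}, {"claw": 50, "delta_pos": [0, 0, 1.5], "turn": 0}, {"claw": 50, "delta_pos": [0, 0, 0], "turn": 0}]'

```text
clock: 20.98
eef_pos: [477.7, -262.0, 92.0]
tcp_rot: [3.141, 0.0, 1.431]
contact_force: [0.2, 0.4, -2.8]
opening: 0.676
grasp_force: 67.4
```

Emit:
step_arm --motion '[{"claw": 50, "delta_pos": [0, 0, 1], "turn": 0}, {"claw": 50, "delta_pos": [0, 0, 1], "turn": 0}, {"claw": 50, "delta_pos": [0, 0, 0], "turn": 0}]'

```text
clock: 21.23
eef_pos: [478.1, -261.8, 91.4]
tcp_rot: [3.14, -0.0, 1.43]
contact_force: [-3.2, 4.8, 15.5]
opening: 0.678
grasp_force: 69.5
```

```bash
python3 st.py
python3 - <<'E'
from h import *
f=grab_frame("side"); s=sense(); p=proj(f,[s["eef_pos"]])[0].astype(int)
print(p); g=cv2.cvtColor(f["img"],cv2.COLOR_RGB2HSV)
x0,y0=p-[45,10]
for y in range(y0,y0+105,5):
    print("".join("B" if 100<=h<=125 and S>110 and v>30 else "#" if v<60 else "." if v>150 or S>60 else "g" for h,S,v in g[y,x0:x0+90]))
E
```

```text
21.2333 [ 478.1 -261.8   91.4] [-0.5   0.42  1.92  0.    0.8  -0.36] [-3.2  4.8 15.5] [ 0.83  0.76 -0.08] 69.5
[289 243]
.............g########ggggg#....................gggggggggggggggg#######gggg###............
.............g########ggggg##gggggggggggggggggggg####gggggggg..BBBBBBBBggg##g.............
..............########ggggg##gggggg.BBBBBBBBBBBBBBBBBBBBBBBBBBBBBBBBBBBBBBg...............
................g#####ggggggBBBBBBBBBBBBBBBBBBBBBBBBBBBBBBBBBBBBBBBBBBBBBBg...............
.....................gggggggBBBBBBBBBBBBBBBBBBBBBBBBBBBBBBBBBBBBBBBggggggB................
........................gg.gBBBBBBBBB.gg###ggBBBBBBBBBBBBBBBBBBBBBBBBBBBBBB...............
.........................gggBBBBBBBBBBBBBBBBBBBBBBBBBBBBBBBBBBBBBBBBBBBBBBB...............
.........................ggg.BBBBBBBBBBBBBBBBBBBBBBBBBBBBBBBBBBBBBBBBBBBBBB...............
..........................gggBBBBBBBBBBBBBBBBBBBBBBBBBBBBBBBBBBBBBBBBBBBBBB...............
..........................ggg.BBBBBBBBBBBBBBBBBBBBB.....####....#BBBBBBBBBBg..............
..........................ggg.BBBBBBBBBBBBBBBBBBBB...########...#BBBB
[... 231 characters left out ...]
ggggBBBBBBBBBBBBBBBBBBBBBBBBBBBBBBBBBBBBBBBBBBBBB..............
...........................ggggBBBBBBBBBBBBBBBBBBBBBBBBBBBBBBBBBBBBBBBgggggBg.............
.............................ggBBBBBBBBBBBBBBBBBBBBBBBBBBBBBBBBBBBBBBBgg.BBBg.............
...............................gBBBBBBBBBgg#gggBBBBBBBBBBBBBBBBBBBB.g.....................
.....................................gBBBBBBBBBBg.........................................
..........................................................................................
..........................................................................................
..........................................................................................
```

The blue face is square and upright, standing on the bench. I'll release, centre the grip on the parting line, and regrip lightly.

Emit:
step_arm --motion '[{"claw": 50, "delta_pos": [0, 0, -1], "turn": 0}, {"claw": 62, "delta_pos": [0, 0, 0], "turn": 0}, {"claw": 70, "delta_pos": [0, 0, 0], "turn": 0}, {"claw": 70, "delta_pos": [-2, 0, 0], "turn": 0}, {"claw": 70, "delta_pos": [-3, 0, 2], "turn": 0}, {"claw": 70, "delta_pos": [-3, 0, 3], "turn": 0}, {"claw": 70, "delta_pos": [0, 0, 0], "turn": 0}, {"claw": 57, "delta_pos": [0, 0, 0], "turn": 0}]' --force 30

```text
clock: 21.95
eef_pos: [476.1, -270.1, 85.3]
tcp_rot: [-3.141, -0.0, 1.43]
contact_force: [-3.0, 1.2, 14.0]
opening: 0.698
grasp_force: 14.4
```

Emit:
step_arm --motion '[{"claw": 57, "delta_pos": [0, 0, 0], "turn": 0}, {"claw": 57, "delta_pos": [0, 0, 0], "turn": 0}, {"claw": 57, "delta_pos": [0, 0, 0], "turn": 0}, {"claw": 57, "delta_pos": [0, 0, 0], "turn": 0}]'

```text
clock: 22.28
eef_pos: [476.2, -269.8, 85.6]
tcp_rot: [-3.141, 0.0, 1.431]
contact_force: [-0.7, -1.1, -0.4]
opening: 0.694
grasp_force: 32.5
```

```bash
python3 st.py
cat > map.py <<'E'
from h import *
import sys
f=grab_frame("side"); s=sense(); p=proj(f,[s["eef_pos"]])[0].astype(int)
print(p); g=cv2.cvtColor(f["img"],cv2.COLOR_RGB2HSV)
x0,y0=p-[45,15]
for y in range(y0,y0+int(sys.argv[1]),4):
    print("".join("B" if 100<=h<=125 and S>110 and v>30 else "#" if v<60 else "." if v>150 or S>60 else "g" for h,S,v in g[y,x0:x0+110]))
E
python3 map.py 95
python3 - <<'E'
from h import *
f=grab_frame("top"); s=sense(); p=proj(f,[s["eef_pos"]])[0].astype(int); print(p)
m=mask(f,(100,120,30),(125,255,255),(260,200,420,400)); print([cv2.boundingRect(c) for c in cv2.findContours(m,0,1)[0]])
E
```

```text
22.2833 [ 476.2 -269.8   85.6] [-0.52  0.43  1.92 -0.    0.79 -0.38] [-0.7 -1.1 -0.4] [-0.14  0.16  0.05] 32.5
[291 250]
............g#########gggg#.......gggggggggggggggggggggggggggggg########ggg###..............................g.
.............#########gggg##gggggggggg#####gggg.BBBBBBBBBBBBBBBBBBBB####gggg##g...........................g...
.............#########ggggg#.BBBBBBBBBBBBBBBBBBBBBBBBBBBBBBBBBBBBBBBBB##ggg###.............................###
.............#########ggggg#BBBBBBBBBBBBBBBBBBBBBBBBBBBBBBBBBBBB.gggBBB#ggg................gg.................
.............g########ggggg#BBBBBBBBBBBBBBBBBBBBBBBBBBBBBBBBBB.gg##ggB#gg.....................................
................g#####ggggg#BBBBB.gg##gg.BBBBBBBBBBBBBBBBBBBBBBBBBBBBBg.......................................
....................ggggggg##BBBBBgggggBBBBBBBBBBBBBBBBBBBBBBBBBBBBBBB........................................
.....................ggggBBBBBBBBBBBBBBBBBBBBBBBBBBBBBBBBBBBBBBBBBBBBBB.......................................
......................gggBBBBBBBBBBBBBBBBBBBBBBBBBBBBBBBBBBBBBBBBBBBBBB....................
[... 997 characters left out ...]
.....................
.........................ggg.BBBBBBBBBBBBBBBBBBBBBBBBBBBBBBBBBBBBBBggg.BBg....................................
............................gBBBBBBBBBgg###ggBBBBBBBBBBBBBBBBBBBBBBBBB........................................
.............................g.gBBBBBBBBBBBBBBBBBBBBBBBg......................................................
....................................g.Bgg.....................................................................
..............................................................................................................
..............................................................................................................
[356 288]
[]
```

Emit:
step_arm --motion '[{"claw": 57, "delta_pos": [-3, 0, -0.3], "turn": 0}, {"claw": 57, "delta_pos": [-5, 0, -0.8], "turn": 0}, {"claw": 57, "delta_pos": [-5, 0, -0.8], "turn": 0}, {"claw": 57, "delta_pos": [-5, 0, -0.5], "turn": 0}, {"claw": 57, "delta_pos": [-5, 0, -0.3], "turn": 0}, {"claw": 57, "delta_pos": [0, 0, 0], "turn": 0}]'

```text
clock: 22.88
eef_pos: [472.7, -293.7, 88.1]
tcp_rot: [-3.141, 0.0, 1.43]
contact_force: [-0.4, 1.7, -5.4]
opening: 0.693
grasp_force: 33.5
```

```bash
python3 st.py; python3 map.py 95
```

```text
22.8833 [ 472.7 -293.7   88.1] [-0.56  0.44  1.9  -0.    0.8  -0.42] [-0.4  1.7 -5.4] [ 0.08 -0.    0.  ] 33.5
[299 256]
...........g##########ggg#gggggg.gggggggggggggggggggggggggggggggBB######gggg###............................#gg
............#########ggggg#ggggggggggg###gg..BBBBBBBBBBBBBBBBBBBBBBB####gggg###...........##.gg.gg............
............#########ggggg#BBBBBBBBBBBBBBBBBBBBBBBBBBBBBBBBBBBBBBBBBBBB#gggg##................................
............#########ggggg#BBBBBBBBBBBBBBBBBBBBBBBBBBBBBBBBBBBBBBBBBBBB#ggg...................................
............g########gggggg#BBBBBBBBBBBBBBBBBBBBBBBBBBBBBBBBBBggg##ggB#gg.....................................
...............g#####ggggg##BBBBBggggggBBBBBBBBBBBBBBBBBBBBBBBBBBBBBBB........................................
...................ggggggg##BBBB.ggggggBBBBBBBBBBBBBBBBBBBBBBBBBBBBBBB........................................
...................ggg.BBBBBBBBBBBBBBBBBBBBBBBBBBBBBBBBBBBBBBBBBBBBBBB........................................
....................gggBBBBBBBBBBBBBBBBBBBBBBBBBBBBBBBBBBBBBBBBBBBBBBB.....................
[... 984 characters left out ...]
..................................
.......................ggBBBBBBBBBBBBBBBBBBBBBBBBBBBBBBBBBBBBBBBgggBBBB.......................................
........................gBBBBBBBBBBgg##gggBBBBBBBBBBBBBBBBBBBBBBB.............................................
..............................BBBBBBBBBBBBBBBBBBB.g...........................................................
.................................g............................................................................
..............................................................................................................
..............................................................................................................
```

Emit:
step_arm --motion '[{"claw": 57, "delta_pos": [0, 0, 1], "turn": 0}, {"claw": 57, "delta_pos": [-4, 0, 0.5], "turn": 0}, {"claw": 57, "delta_pos": [-4, 0, 0], "turn": 0}, {"claw": 57, "delta_pos": [-4, 0, 0], "turn": 0}, {"claw": 57, "delta_pos": [0, 0, 0], "turn": 0}]'

```text
clock: 23.35
eef_pos: [471.6, -304.4, 88.0]
tcp_rot: [3.141, -0.001, 1.43]
contact_force: [-1.8, 5.4, 10.5]
opening: 0.7
grasp_force: 35.4
```

```bash
python3 st.py
cat > tilt.py <<'E'
# blue back face: outline corners and the central ring in side view
from h import *
f=grab_frame("side"); s=sense(); p=proj(f,[s["eef_pos"]])[0]
x,y=p.astype(int); m=mask(f,(100,110,30),(125,255,255),(max(x-90,0),y-30,x+90,y+110))
c=cv2.convexHull(max(cv2.findContours(m,0,1)[0],key=cv2.contourArea))
print("hull",cv2.approxPolyDP(c,3,True).reshape(-1,2).tolist())
h=cv2.cvtColor(f["img"],cv2.COLOR_RGB2HSV); r=cv2.inRange(h,(10,90,60),(28,255,255)); k=np.zeros_like(r); cv2.fillConvexPoly(k,c,255); r&=cv2.erode(k,np.ones((5,5)))
q=cv2.findNonZero(r); print("ring",cv2.boundingRect(q) if q is not None else None)
E
python3 tilt.py
python3 - <<'E'
from h import *   # predicted outline of the blue back face for tilt angles about the grip
f=grab_frame("side"); s=sense(); a=np.radians(-98.1); fw=np.array([np.cos(a),np.sin(a),0]); lat=np.array([-fw[1],fw[0],0]); up=np.array([0,0,1.])
P=s["eef_pos"]+2.5*up
for d in (0,5,10,15,20,25):
    t=np.radians(d); L=up*np.cos(t)+fw*np.sin(t); n=fw*np.cos(t)-up*np.sin(t)
    X=[P+22*n+L*z+lat*w for z,w in((12,27),(12,-27),(-88,-27),(-88,27),(-38,0))]
    print(d,proj(f,X).round().astype(int).tolist())
E
```

```text
23.35 [ 471.6 -304.4   88. ] [-0.58  0.45  1.89  0.    0.81 -0.44] [-1.8  5.4 10.5] [1.11 0.33 0.06] 35.4
hull [[323, 244], [328, 252], [324, 315], [287, 325], [279, 317], [279, 273], [285, 251]]
ring (300, 284, 15, 13)
0 [[331, 253], [290, 261], [291, 332], [329, 322], [311, 293]]
5 [[331, 254], [290, 263], [289, 330], [327, 320], [309, 293]]
10 [[331, 256], [291, 265], [286, 327], [324, 317], [308, 292]]
15 [[331, 258], [291, 267], [284, 324], [321, 314], [307, 292]]
20 [[332, 260], [291, 268], [281, 321], [319, 311], [306, 291]]
25 [[332, 261], [291, 270], [279, 317], [316, 308], [304, 290]]
```

Emit:
step_arm --motion '[{"claw": 57, "delta_pos": [-4, 0, -0.5], "turn": 0}, {"claw": 57, "delta_pos": [-4, 0, 0], "turn": 0}, {"claw": 57, "delta_pos": [-4, 0, 0.3], "turn": 0}, {"claw": 57, "delta_pos": [-4, 0, 0.6], "turn": 0}, {"claw": 57, "delta_pos": [0, 0, 0], "turn": 0}]'

```text
clock: 23.87
eef_pos: [469.4, -320.7, 87.9]
tcp_rot: [3.141, 0.0, 1.431]
contact_force: [-3.9, 3.0, 13.4]
opening: 0.694
grasp_force: 35.3
```

```bash
cat >> tilt.py <<'E'
import sys
o=float(sys.argv[1]) if len(sys.argv)>1 else 0
s=sense(); a=s["tcp_rot"][2]+np.pi; fw=np.array([np.cos(a),np.sin(a),0]); lat=np.array([-fw[1],fw[0],0]); up=np.array([0,0,1.])
P=s["eef_pos"]+2.5*up
for d in range(0,95,10):
    t=np.radians(d); L=up*np.cos(t)+fw*np.sin(t); n=fw*np.cos(t)-up*np.sin(t)
    X=[P+22*n+L*z+lat*w for z,w in((-88,-27),(-88,27),(-38,0))]
    print(d,proj(f,X).round().astype(int).tolist(),"corner z",round(float(X[0][2]),1))
E
python3 st.py;python3 tilt.py
```

```text
23.8667 [ 469.4 -320.7   87.9] [-0.6   0.45  1.87  0.    0.81 -0.46] [-3.9  3.  13.4] [0.93 0.55 0.04] 35.3
hull [[329, 249], [334, 260], [324, 315], [287, 325], [279, 312], [290, 256]]
ring (303, 288, 15, 13)
0 [[297, 339], [335, 328], [317, 299]] corner z 2.4
10 [[292, 334], [330, 323], [314, 299]] corner z -0.1
20 [[287, 327], [324, 317], [311, 297]] corner z 0.1
30 [[282, 319], [319, 310], [309, 295]] corner z 3.2
40 [[277, 310], [314, 301], [306, 292]] corner z 8.8
50 [[273, 300], [310, 291], [304, 288]] corner z 16.9
60 [[270, 289], [306, 280], [301, 283]] corner z 27.3
70 [[267, 278], [303, 269], [299, 278]] corner z 39.6
80 [[264, 266], [301, 258], [298, 272]] corner z 53.4
90 [[262, 255], [299, 247], [296, 266]] corner z 68.4
```

Emit:
step_arm --motion '[{"claw": 57, "delta_pos": [-4.2, 0, 0.6], "turn": 0}, {"claw": 57, "delta_pos": [-4.2, 0, 0.9], "turn": 0}, {"claw": 57, "delta_pos": [-4.2, 0, 1.2], "turn": 0}, {"claw": 57, "delta_pos": [-4.2, 0, 1.4], "turn": 0}, {"claw": 57, "delta_pos": [-4.2, 0, 1.6], "turn": 0}, {"claw": 57, "delta_pos": [-4.2, 0, 1.8], "turn": 0}, {"claw": 57, "delta_pos": [-4.2, 0, 2.0], "turn": 0}, {"claw": 57, "delta_pos": [-4, 0, 2.2], "turn": 0}]'

```text
clock: 24.58
eef_pos: [465.7, -356.0, 77.6]
tcp_rot: [3.138, 0.004, 1.432]
contact_force: [-7.5, -6.7, 21.0]
opening: 0.691
grasp_force: 32.3
```

```bash
python3 st.py;python3 tilt.py
```

```text
24.5833 [ 465.7 -356.    77.6] [-0.65  0.49  1.84 -0.    0.8  -0.51] [-7.5 -6.7 21. ] [-0.62  1.42  0.17] 32.3
hull [[344, 268], [348, 283], [324, 316], [288, 325], [280, 311], [304, 276]]
ring (309, 303, 15, 7)
0 [[310, 361], [350, 350], [331, 321]] corner z -8.2
10 [[305, 356], [344, 345], [328, 320]] corner z -10.7
20 [[299, 349], [338, 338], [325, 319]] corner z -10.4
30 [[294, 340], [332, 330], [323, 316]] corner z -7.4
40 [[289, 331], [327, 321], [320, 313]] corner z -1.8
50 [[285, 320], [323, 310], [317, 308]] corner z 6.4
60 [[281, 309], [319, 299], [315, 303]] corner z 16.7
70 [[278, 297], [315, 288], [313, 298]] corner z 29.0
80 [[276, 285], [313, 276], [311, 292]] corner z 42.8
90 [[274, 273], [311, 265], [309, 286]] corner z 57.8
```

The mould is at about 45° past upright, with the pivot corner still at (288,325)/(324,316). I'll clamp harder and carry it back, clear of the pad.

Emit:
step_arm --motion '[{"claw": 50, "delta_pos": [0, 0, -1], "turn": 0}, {"claw": 50, "delta_pos": [0, 0, -1], "turn": 0}, {"claw": 50, "delta_pos": [0, 0, 0], "turn": 0}, {"claw": 50, "delta_pos": [0, 0, -3], "turn": 0}, {"claw": 50, "delta_pos": [2, 0, -4], "turn": 0}, {"claw": 50, "delta_pos": [6, 0, -3], "turn": 0}, {"claw": 50, "delta_pos": [10, 0, 0], "turn": 0}, {"claw": 50, "delta_pos": [15, 0, 0], "turn": 0}]' --force 90

```text
clock: 25.3
eef_pos: [469.1, -320.1, 86.7]
tcp_rot: [3.142, 0.0, 1.43]
contact_force: [0.3, 0.4, -5.2]
opening: 0.676
grasp_force: 97.4
```

Emit:
step_arm --motion '[{"claw": 50, "delta_pos": [18, 0, 0], "turn": 0}, {"claw": 50, "delta_pos": [20, 0, 0], "turn": 0}, {"claw": 50, "delta_pos": [20, 0, 0], "turn": 0}, {"claw": 50, "delta_pos": [20, 0, 0], "turn": 0}, {"claw": 50, "delta_pos": [18, 0, 0], "turn": 0}, {"claw": 50, "delta_pos": [14, 0, 0], "turn": 0}, {"claw": 50, "delta_pos": [7, 0, 0], "turn": 0}, {"claw": 50, "delta_pos": [0, 0, 0], "turn": 0}]'

```text
clock: 25.97
eef_pos: [485.1, -202.6, 86.5]
tcp_rot: [-3.14, -0.001, 1.433]
contact_force: [-0.3, -0.0, -5.5]
opening: 0.668
grasp_force: 97.3
```

```bash
python3 st.py;python3 tilt.py; python3 map.py 80
```

```text
25.9667 [ 485.1 -202.6   86.5] [-0.4   0.4   1.97  0.    0.77 -0.26] [-0.3 -0.  -5.5] [-0.2   0.03 -0.03] 97.3
hull [[289, 215], [293, 227], [278, 264], [246, 270], [240, 257], [254, 221]]
ring (262, 247, 13, 8)
0 [[262, 295], [297, 287], [279, 260]] corner z 1.1
10 [[258, 292], [292, 284], [277, 260]] corner z -1.4
20 [[254, 286], [288, 279], [275, 259]] corner z -1.1
30 [[250, 280], [284, 272], [273, 257]] corner z 1.9
40 [[246, 272], [280, 265], [271, 254]] corner z 7.6
50 [[243, 263], [276, 256], [269, 251]] corner z 15.7
60 [[240, 254], [273, 247], [267, 247]] corner z 26.1
70 [[237, 244], [271, 237], [265, 243]] corner z 38.4
80 [[235, 234], [268, 227], [264, 238]] corner z 52.2
90 [[233, 223], [267, 217], [262, 233]] corner z 67.1
[272 230]
gggggggggggggg##########gg##gggggggggggggggggggggggggggggggggg.B#####ggg###...................................
.............g#########gggg#ggggggg#.BBBBBBBBBBBBBBBBBBBBBBBBBBB#####ggg###.....g.............................
...............########gggg#BBBBBBBBBBBBBBBBBBBBBBBBBBBBBBBBBBBBB####ggg###...................................
.........
[... 1177 characters left out ...]
..................................
....................gggggggggggggggggggggggggggggggg..........................................................
..........................ggggggggggggggggggggggggggggg.......................................................
..............................................................................................................
..............................................................................................................
..............................................................................................................
..............................................................................................................
```

Emit:
step_arm --motion '[{"claw": 50, "delta_pos": [0, 0, 4], "turn": 0}, {"claw": 50, "delta_pos": [0, 0, 4], "turn": 0}, {"claw": 50, "delta_pos": [0, 0, 2], "turn": 0}, {"claw": 50, "delta_pos": [-3, 0, 3], "turn": 0}, {"claw": 50, "delta_pos": [-4, 0, 3.5], "turn": 0}, {"claw": 50, "delta_pos": [-4.5, 0, 4], "turn": 0}, {"claw": 50, "delta_pos": [0, 0, 0], "turn": 0}]' --force 40

```text
clock: 26.65
eef_pos: [483.9, -220.4, 69.0]
tcp_rot: [3.14, 0.005, 1.433]
contact_force: [-15.9, -14.8, 38.1]
opening: 0.668
grasp_force: 96.0
```

```bash
python3 st.py;python3 tilt.py
```

```text
26.65 [ 483.9 -220.4   69. ] [-0.43  0.44  1.96 -0.01  0.74 -0.28] [-15.9 -14.8  38.1] [-1.45  2.9   0.52] 96.0
hull [[296, 232], [298, 245], [280, 271], [247, 277], [242, 264], [261, 237]]
ring (266, 260, 13, 6)
0 [[267, 311], [302, 303], [284, 276]] corner z -16.3
10 [[263, 308], [298, 299], [282, 276]] corner z -18.8
20 [[259, 302], [293, 294], [280, 275]] corner z -18.5
30 [[255, 295], [289, 287], [278, 273]] corner z -15.5
40 [[251, 287], [285, 280], [276, 270]] corner z -9.9
50 [[248, 278], [281, 271], [274, 267]] corner z -1.7
60 [[245, 269], [278, 262], [272, 262]] corner z 8.6
70 [[242, 259], [276, 252], [270, 258]] corner z 20.9
80 [[240, 248], [273, 242], [269, 253]] corner z 34.7
90 [[238, 238], [272, 231], [268, 248]] corner z 49.7
```

Emit:
step_arm --motion '[{"claw": 56, "delta_pos": [-4, 0, 2.5], "turn": 0}, {"claw": 56, "delta_pos": [-4, 0, 3], "turn": 0}, {"claw": 56, "delta_pos": [-4, 0, 3.5], "turn": 0}, {"claw": 56, "delta_pos": [0, 0, 0], "turn": 0}]' --force 40

```text
clock: 27.03
eef_pos: [483.1, -233.1, 60.1]
tcp_rot: [3.138, 0.006, 1.432]
contact_force: [-14.1, -19.7, 31.4]
opening: 0.675
grasp_force: 94.3
```

```bash
python3 st.py;python3 tilt.py
```

```text
27.0333 [ 483.1 -233.1   60.1] [-0.45  0.46  1.96 -0.01  0.72 -0.31] [-14.1 -19.7  31.4] [-2.19  2.19  0.37] 94.3
hull [[300, 241], [303, 255], [283, 269], [247, 276], [243, 264], [265, 247]]
ring (268, 266, 12, 4)
0 [[271, 321], [307, 312], [289, 286]] corner z -25.3
10 [[267, 317], [302, 308], [287, 285]] corner z -27.8
20 [[263, 312], [298, 303], [285, 284]] corner z -27.5
30 [[259, 305], [293, 296], [282, 282]] corner z -24.5
40 [[255, 296], [289, 288], [280, 279]] corner z -18.8
50 [[252, 287], [285, 280], [278, 276]] corner z -10.7
60 [[249, 278], [282, 270], [276, 272]] corner z -0.3
70 [[246, 267], [279, 260], [275, 267]] corner z 11.9
80 [[244, 257], [277, 250], [273, 262]] corner z 25.8
90 [[242, 247], [276, 240], [272, 257]] corner z 40.7
```

Emit:
step_arm --motion '[{"claw": 56, "delta_pos": [-5, 0, 6], "turn": 0}, {"claw": 56, "delta_pos": [-4.5, 0, 6], "turn": 0}, {"claw": 56, "delta_pos": [-4, 0, 6.5], "turn": 0}, {"claw": 56, "delta_pos": [-3.5, 0, 6.5], "turn": 0}, {"claw": 56, "delta_pos": [-2.5, 0, 6], "turn": 0}, {"claw": 56, "delta_pos": [0, 0, 0], "turn": 0}]'

```text
clock: 27.58
eef_pos: [480.9, -250.1, 26.7]
tcp_rot: [3.138, 0.002, 1.429]
contact_force: [-1.0, -6.1, 5.8]
opening: 0.667
grasp_force: 94.6
```

```bash
python3 st.py;python3 tilt.py; python3 map.py 70
```

```text
27.5833 [ 480.9 -250.1   26.7] [-0.48  0.52  1.96 -0.    0.66 -0.34] [-1.  -6.1  5.8] [-0.62 -0.29 -0.19] 94.6
hull [[306, 269], [305, 283], [271, 289], [271, 275]]
ring None
0 [[277, 348], [312, 338], [294, 313]] corner z -58.5
10 [[273, 343], [307, 334], [292, 312]] corner z -61.0
20 [[268, 337], [303, 328], [290, 311]] corner z -60.8
30 [[264, 330], [298, 321], [288, 308]] corner z -57.7
40 [[261, 321], [294, 313], [286, 305]] corner z -52.1
50 [[257, 312], [291, 304], [284, 302]] corner z -44.0
60 [[254, 302], [287, 294], [282, 297]] corner z -33.6
70 [[251, 292], [285, 284], [280, 293]] corner z -21.3
80 [[249, 282], [282, 274], [278, 288]] corner z -7.5
90 [[247, 271], [281, 264], [277, 283]] corner z 7.5
[287 282]
....BB#####################ggggggggggggggggggggggggggggggggggggg#####gggg###..................................
....BBBBBBBBBBB########ggggg#ggggggggggg#########BBBBBBBBBBBBBBB#####gggg###..................................
....gBBBBBBBBBB########ggggg#BBBBBBBBBBBBBBBBBBBBBBBBBBBBBBBBBBB#####gggg###..................................
..........gBBBB########ggggg#BBBBBBB
[... 928 characters left out ...]
..................................
..............................................................................................................
..............................................................................................................
..............................................................................................................
..............................................................................................................
..............................................................................................................
..............................................................................................................
```

Emit:
step_arm --motion '[{"claw": 56, "delta_pos": [-1, 0, 2.5], "turn": 0}, {"claw": 56, "delta_pos": [-0.5, 0, 2.5], "turn": 0}, {"claw": 56, "delta_pos": [0, 0, 0], "turn": 0}]'

```text
clock: 27.93
eef_pos: [480.6, -251.1, 22.0]
tcp_rot: [3.138, 0.002, 1.43]
contact_force: [-0.9, -5.7, 5.7]
opening: 0.677
grasp_force: 94.6
```

Emit:
step_arm --motion '[{"claw": 56, "delta_pos": [0, 0, 1], "turn": 0}, {"claw": 56, "delta_pos": [0, 0, 1], "turn": 0}, {"claw": 56, "delta_pos": [0, 0, 0], "turn": 0}]'

```text
clock: 28.18
eef_pos: [480.6, -251.1, 20.1]
tcp_rot: [3.138, 0.002, 1.429]
contact_force: [-0.3, -6.4, 4.8]
opening: 0.673
grasp_force: 94.6
```

```bash
python3 st.py
```

```text
28.1833 [ 480.6 -251.1   20.1] [-0.48  0.53  1.96 -0.    0.65 -0.34] [-0.3 -6.4  4.8] [-0.49 -0.18 -0.11] 94.6
```

Emit:
step_arm --motion '[{"claw": 56, "delta_pos": [0, 0, 1], "turn": 0}, {"claw": 56, "delta_pos": [0, 0, 1], "turn": 0}, {"claw": 56, "delta_pos": [0, 0, 0], "turn": 0}]'

```text
clock: 28.43
eef_pos: [480.6, -251.1, 18.1]
tcp_rot: [3.138, 0.002, 1.43]
contact_force: [-1.2, -5.8, 3.9]
opening: 0.671
grasp_force: 94.6
```

```bash
python3 st.py; python3 map.py 60
```

```text
28.4333 [ 480.6 -251.1   18.1] [-0.48  0.54  1.96 -0.    0.64 -0.34] [-1.2 -5.8  3.9] [-0.43 -0.18 -0.09] 94.6
[287 288]
....BBB#####################gggggggggggggggggggggggggggggggggggg######ggg###..................................
......gBBBBBBBB#########gggg#gggggggggggg#########BBBBBBBBBBBBBBB#####ggg###g.................................
...........gBBB#########gggg##BBBBBBBBBBBBBBBBBBBBBBBBBBBBBBBBBB######ggg###g.................................
...............g########gggggBBBBBBBBBBBBBBBBBBBBBBBBBBBBBBBBBBB######ggg.....................................
...............g#######ggggggBBBBBBBBBBBBBBBBBBBBBBBBBBBBBBBBBBg..g###ggg.....................................
..................######ggggg#BBBBBBBBBBBBBB#ggggggggggggg....................................................
.....................ggggggggg..gggggggggggggggggggggggggggggggggggg..gg......................................
..............................ggggggggggggggggggggggg.........................................................
.................................ggggggggg....................................................................
..............................................................................................................
..............................................................................................................
..............................................................................................................
..............................................................................................................
..............................................................................................................
..............................................................................................................
```

```bash
cat > fl.py <<'E'
from h import *
f=grab_frame("side"); s=sense(); p=proj(f,[s["eef_pos"]])[0]
x,y=p.astype(int); m=mask(f,(100,110,30),(125,255,255),(x-20,y-30,x+60,y+40))
c=cv2.convexHull(max(cv2.findContours(m,0,1)[0],key=cv2.contourArea)); print(cv2.approxPolyDP(c,2,True).reshape(-1,2).tolist())
a=s["tcp_rot"][2]+np.pi; fw=np.array([np.cos(a),np.sin(a),0]); lat=np.array([-fw[1],fw[0],0])
P=s["eef_pos"]*[1,1,0]
for d in(9,12,15):
  for z in (0,4,8,22): print(d,z,proj(f,[P+fw*d+lat*w+[0,0,z] for w in(-27,0,27)]).round(1).tolist())
for X in range(x-15,x+25,8):
    col=m[:,X].nonzero()[0]; print(X,col.min(),col.max())
E
python3 fl.py
```

```text
[[306, 275], [304, 289], [272, 295], [271, 281]]
9 0 [[272.3, 307.5], [290.5, 303.1], [308.4, 298.7]]
9 4 [[272.2, 305.0], [290.5, 300.6], [308.4, 296.2]]
9 8 [[272.1, 302.5], [290.5, 298.0], [308.4, 293.7]]
9 22 [[271.8, 293.5], [290.3, 289.2], [308.4, 284.9]]
12 0 [[273.1, 308.6], [291.4, 304.1], [309.3, 299.7]]
12 4 [[273.0, 306.1], [291.4, 301.6], [309.3, 297.2]]
12 8 [[272.9, 303.5], [291.4, 299.1], [309.3, 294.7]]
12 22 [[272.7, 294.5], [291.2, 290.2], [309.3, 285.9]]
15 0 [[273.9, 309.7], [292.3, 305.1], [310.2, 300.7]]
15 4 [[273.9, 307.1], [292.3, 302.6], [310.2, 298.2]]
15 8 [[273.8, 304.6], [292.2, 300.1], [310.2, 295.7]]
15 22 [[273.5, 295.6], [292.1, 291.2], [310.3, 286.9]]
272 281 295
280 280 293
288 278 292
296 277 290
304 275 289
```

The near end is still about 20 mm above the bench, because the pads hold it higher than I assumed. I'll lower further and then ease the grip.

Emit:
step_arm --motion '[{"claw": 56, "delta_pos": [0, 0, 2], "turn": 0}, {"claw": 56, "delta_pos": [0, 0, 2], "turn": 0}, {"claw": 56, "delta_pos": [0, 0, 2], "turn": 0}, {"claw": 56, "delta_pos": [0, 0, 1.5], "turn": 0}, {"claw": 56, "delta_pos": [0, 0, 0], "turn": 0}]'

```text
clock: 28.95
eef_pos: [480.4, -250.9, 10.4]
tcp_rot: [3.139, 0.002, 1.43]
contact_force: [-0.8, -5.0, 3.8]
opening: 0.671
grasp_force: 95.6
```

```bash
python3 st.py; python3 fl.py | grep -v "^[0-9]* [48] "
```

```text
28.95 [ 480.4 -250.9   10.4] [-0.48  0.55  1.96 -0.    0.63 -0.34] [-0.8 -5.   3.8] [-0.31 -0.11 -0.06] 95.6
[[306, 280], [304, 293], [271, 298], [271, 287]]
9 0 [[272.0, 307.5], [290.3, 303.0], [308.2, 298.7]]
9 22 [[271.6, 293.5], [290.1, 289.2], [308.2, 284.9]]
12 0 [[272.9, 308.6], [291.2, 304.1], [309.1, 299.7]]
12 22 [[272.4, 294.5], [291.0, 290.2], [309.1, 285.9]]
15 0 [[273.7, 309.7], [292.1, 305.1], [310.0, 300.7]]
15 22 [[273.3, 295.6], [291.9, 291.2], [310.0, 286.9]]
272 287 299
280 285 298
288 283 296
296 282 295
304 281 293
```

Emit:
step_arm --motion '[{"claw": 56, "delta_pos": [0, 0, 1], "turn": 0}, {"claw": 56, "delta_pos": [0, 0, 1], "turn": 0}, {"claw": 56, "delta_pos": [0, 0, 0], "turn": 0}]'

```text
clock: 29.25
eef_pos: [480.4, -250.9, 8.4]
tcp_rot: [3.139, 0.002, 1.43]
contact_force: [-1.3, -6.1, 4.0]
opening: 0.67
grasp_force: 95.7
```

Emit:
step_arm --motion '[{"claw": 56, "delta_pos": [0, 0, 1], "turn": 0}, {"claw": 56, "delta_pos": [0, 0, 0], "turn": 0}]'

```text
clock: 29.42
eef_pos: [480.3, -251.0, 7.5]
tcp_rot: [3.139, 0.002, 1.43]
contact_force: [-1.8, -6.2, 4.9]
opening: 0.672
grasp_force: 95.8
```

Emit:
step_arm --motion '[{"claw": 57.5, "delta_pos": [0, 0, 0], "turn": 0}, {"claw": 58, "delta_pos": [0, 0, 0], "turn": 0}, {"claw": 58.4, "delta_pos": [0, 0, 0], "turn": 0}, {"claw": 58.8, "delta_pos": [0, 0, 0], "turn": 0}]' --force 20

```text
clock: 29.75
eef_pos: [479.7, -249.7, 7.0]
tcp_rot: [3.14, 0.0, 1.43]
contact_force: [0.3, -3.3, 1.0]
opening: 0.689
grasp_force: 36.9
```

Emit:
step_arm --motion '[{"claw": 59.2, "delta_pos": [0, 0, 0], "turn": 0}, {"claw": 59.6, "delta_pos": [0, 0, 0], "turn": 0}, {"claw": 60, "delta_pos": [0, 0, 0], "turn": 0}, {"claw": 60.4, "delta_pos": [0, 0, 0], "turn": 0}]'

```text
clock: 30.08
eef_pos: [478.8, -248.5, 6.6]
tcp_rot: [-3.14, -0.001, 1.431]
contact_force: [0.2, 0.1, -0.7]
opening: 0.703
grasp_force: 0.0
```

```bash
python3 st.py; python3 fl.py | grep -v "^[0-9]* [48] "
```

```text
30.0833 [ 478.8 -248.5    6.6] [-0.48  0.55  1.96  0.    0.62 -0.34] [ 0.2  0.1 -0.7] [-0.04  0.01 -0.01] 0.0
[[305, 283], [303, 296], [269, 304], [268, 292]]
9 0 [[270.2, 307.1], [288.4, 302.6], [306.3, 298.3]]
9 22 [[269.7, 293.1], [288.2, 288.8], [306.3, 284.5]]
12 0 [[271.0, 308.2], [289.3, 303.7], [307.2, 299.3]]
12 22 [[270.5, 294.1], [289.1, 289.8], [307.2, 285.5]]
15 0 [[271.8, 309.2], [290.2, 304.7], [308.1, 300.3]]
15 22 [[271.4, 295.2], [290.0, 290.8], [308.1, 286.5]]
270 292 304
278 290 302
286 288 300
294 286 298
302 284 296
```

The mould is down and released. I'll open, rise and check.

Emit:
step_arm --motion '[{"claw": 75, "delta_pos": [0, 0, 0], "turn": 0}, {"claw": 80, "delta_pos": [0, 0, 0], "turn": 0}, {"claw": 80, "delta_pos": [0, 0, -5], "turn": 0}, {"claw": 80, "delta_pos": [0, 0, -25], "turn": 0}, {"claw": 80, "delta_pos": [0, 0, -35], "turn": 0}, {"claw": 80, "delta_pos": [-15, 0, -35], "turn": 0}, {"claw": 80, "delta_pos": [-35, 0, -20], "turn": 0}, {"claw": 80, "delta_pos": [-35, 0, 0], "turn": 0}]'

```text
clock: 30.8
eef_pos: [469.8, -334.9, 132.3]
tcp_rot: [3.135, 0.003, 1.433]
contact_force: [1.6, -0.8, -0.5]
opening: 0.936
grasp_force: 0.0
```

Emit:
step_arm --motion '[{"claw": 80, "delta_pos": [-20, 0, 0], "turn": 0}, {"claw": 80, "delta_pos": [0, 0, 0], "turn": 0}]'

```text
clock: 30.97
eef_pos: [464.6, -356.8, 128.2]
tcp_rot: [3.139, 0.002, 1.429]
contact_force: [0.0, 0.6, -0.9]
opening: 0.937
grasp_force: 0.0
```

```bash
python3 st.py
python3 - <<'E'
from h import *
f=grab_frame("side"); c0=np.array([485,-209,22.])
p=proj(f,[c0])[0].astype(int); print(p)
g=cv2.cvtColor(f["img"],cv2.COLOR_RGB2HSV)
for y in range(p[1]-45,p[1]+40,3):
    print(y,"".join("B" if 100<=h<=125 and S>110 and v>30 else "#" if v<60 else "." if v>150 or S>60 else "g" for h,S,v in g[y,p[0]-55:p[0]+55]))
f=grab_frame("top"); p=proj(f,[c0])[0].astype(int); print(p)
g=cv2.cvtColor(f["img"],cv2.COLOR_RGB2HSV)
for y in range(p[1]-45,p[1]+45,3):
    print(y,"".join("B" if 100<=h<=125 and S>110 and v>30 else "#" if v<60 else "." if v>165 or S>60 else "g" for h,S,v in g[y,p[0]-70:p[0]+70]))
np.save("t.npy",f["img"])
E
```

```text
30.9667 [ 464.6 -356.8  128.2] [-0.66  0.42  1.81 -0.    0.9  -0.51] [ 0.   0.6 -0.9] [0.01 0.01 0.04] 0.0
[274 272]
227 ..........................gggggggggg..g..................g#############ggg#g..................................
230 ........ggggg.............................................g##########ggggg#g..................................
233 ..........................................................g##########ggggg#g..................................
236 ..........................................................g##########gggggg#..................................
239 ..........................................................g##########gggggg#..................................
242 ..........................................................g##########gggggg#..................................
245 ......................................................gg..g##########gggggg#..................................
248 ...........................................................g#########gggggg#..................................
251 ........................gg.................................
[... 6011 characters left out ...]
gggggggggggggggggggggggggggggggggggggggggggggggggggggggggggggggggggggggggggggggggggggggggggggggggggggg..................
316 ggggggggggggggggggggggggg.ggggggggggggggggggggggggggggggggggggggggggggggggggggggggggg..ggggggggggggggggggggggggggggggggggg..................
319 ggggggggggggggggggggggggggggggggg.gggggg.gggggggggggggggggggggggggggggggggggggggggg.gggggggggggggggggggggggggggggggggggggg..................
322 gggggggggggggggggggggggggggggggggggggggggggggggggggggggggggg.gg...g.ggg#ggggggggggggggggggggggggggggggggggggggggggggggggg...................
325 gggggggggggggggggggggggggggggggggggggggggggggggggggggggggggggggggggggggggggggggggggggggggggggggggggggggggggggggggggg.gggg...................
```

Run:
```python
from h import *
f=grab_frame("side"); m=mask(f,(98,90,25),(125,255,255),(225,250,330,320))
c=cv2.convexHull(max(cv2.findContours(m,0,1)[0],key=cv2.contourArea)); q=cv2.approxPolyDP(c,2,True).reshape(-1,2); print(q.tolist())
for z in (0,22): print(z,plane(f,q,z)[:,:2].round(1).tolist())
t=grab_frame("top"); i0=cv2.imread("pics/top0.png")[:,:,::-1]
d=cv2.absdiff(t["img"],i0).max(2); mm=((d>22)*255).astype(np.uint8); b=np.zeros_like(mm); b[235:335,255:362]=mm[235:335,255:362]
g=cv2.cvtColor(t["img"],cv2.COLOR_RGB2GRAY); e=cv2.Canny(cv2.GaussianBlur(g,(3,3),0),25,60)[235:330,270:362]
L=cv2.HoughLinesP(e,1,np.pi/180,18,minLineLength=22,maxLineGap=4)
for l in L[:,0]:
    p=plane(t,[(l[0]+270,l[1]+235),(l[2]+270,l[3]+235)],44)[:,:2]; v=p[1]-p[0]
    print(l.tolist(),p.round(0).tolist(),round(np.degrees(np.arctan2(v[1],v[0])),1))
```

```text
[[303, 296], [269, 304], [245, 275], [244, 267], [305, 283]]
0 [[503.8, -253.5], [453.5, -245.9], [464.5, -155.1], [475.0, -131.9], [526.1, -224.3]]
22 [[484.0, -284.4], [436.2, -277.2], [446.6, -191.1], [456.7, -169.0], [505.1, -256.7]]
[23, 30, 72, 35] [[514.0, -179.0], [504.0, -252.0]] -97.4
[12, 85, 52, 89] [[431.0, -160.0], [424.0, -220.0]] -97.3
[5, 26, 72, 33] [[520.0, -152.0], [507.0, -252.0]] -97.6
[18, 6, 70, 10] [[550.0, -172.0], [542.0, -250.0]] -96.0
[4, 65, 47, 70] [[462.0, -149.0], [452.0, -213.0]] -98.2
[4, 37, 8, 5] [[504.0, -150.0], [552.0, -157.0]] -8.6
[69, 71, 72, 30] [[450.0, -246.0], [512.0, -253.0]] -5.9
```

The mould lies flat, closed, blue half down, centred at about (484.5,-200.5) with its axis at -97.5°. Next I'll grip the cavity half's 54 mm body above the flange. The measured opening will tell me whether I'm on the body or the flange.

Emit:
step_arm --motion '[{"claw": 80, "delta_pos": [20, -0.3, 0], "turn": -0.01}, {"claw": 80, "delta_pos": [28, -0.4, 0], "turn": 0}, {"claw": 80, "delta_pos": [32, -0.4, 0], "turn": 0}, {"claw": 80, "delta_pos": [32, -0.4, 0], "turn": 0}, {"claw": 80, "delta_pos": [28, -0.4, 0], "turn": 0}, {"claw": 80, "delta_pos": [17, -0.3, 0], "turn": 0}, {"claw": 80, "delta_pos": [0, 0, 10], "turn": 0}, {"claw": 80, "delta_pos": [0, 0, 10], "turn": 0}]'

```text
clock: 31.83
eef_pos: [483.3, -195.6, 106.6]
tcp_rot: [3.141, 0.0, 1.444]
contact_force: [0.0, 0.1, -0.1]
opening: 0.935
grasp_force: 0.0
```

Emit:
step_arm --motion '[{"claw": 80, "delta_pos": [0, 0, 10], "turn": 0}, {"claw": 80, "delta_pos": [0, 0, 0], "turn": 0}, {"claw": 80, "delta_pos": [0, 0, 0], "turn": 0}]'

```text
clock: 32.08
eef_pos: [482.1, -197.4, 95.6]
tcp_rot: [-3.139, -0.001, 1.44]
contact_force: [0.9, -0.4, 0.3]
opening: 0.938
grasp_force: 0.0
```

```bash
python3 st.py; python3 -c "
from h import *
s=sense();d=np.array([484.5,-200.5])-s['eef_pos'][:2];w=s['tcp_rot'][2];print(w,d@[np.cos(w),np.sin(w)],d@[np.sin(w),-np.cos(w)])"
```

```text
32.0833 [ 482.1 -197.4   95.6] [-0.39  0.38  1.97 -0.    0.79 -0.26] [ 0.9 -0.4  0.3] [-0.04  0.02 -0.01] 0.0
1.4399678193858287 -2.760367770087783 2.794588489485701
```

Correct by (-2.8, +2.8), descend to z = 42, close gently.

Emit:
step_arm --motion '[{"claw": 80, "delta_pos": [-2.8, 2.8, 14], "turn": 0}, {"claw": 80, "delta_pos": [0, 0, 16], "turn": 0}, {"claw": 80, "delta_pos": [0, 0, 14], "turn": 0}, {"claw": 80, "delta_pos": [0, 0, 9], "turn": 0}, {"claw": 80, "delta_pos": [0, 0, 0], "turn": 0}, {"claw": 66, "delta_pos": [0, 0, 0], "turn": 0}, {"claw": 58, "delta_pos": [0, 0, 0], "turn": 0}, {"claw": 50, "delta_pos": [0, 0, 0], "turn": 0}]' --force 25

```text
clock: 32.75
eef_pos: [485.7, -200.5, 44.8]
tcp_rot: [3.141, 0.0, 1.441]
contact_force: [-2.5, 0.2, 2.3]
opening: 0.612
grasp_force: 25.8
```

Emit:
step_arm --motion '[{"claw": 50, "delta_pos": [0, 0, 0], "turn": 0}, {"claw": 50, "delta_pos": [0, 0, 0], "turn": 0}, {"claw": 50, "delta_pos": [0, 0, 0], "turn": 0}]'

```text
clock: 33.0
eef_pos: [485.7, -200.5, 44.8]
tcp_rot: [3.141, 0.001, 1.441]
contact_force: [-3.1, -1.5, 6.8]
opening: 0.627
grasp_force: 26.3
```

```bash
python3 st.py
```

```text
33.0 [ 485.7 -200.5   44.8] [-0.39  0.47  1.99 -0.    0.68 -0.26] [-3.1 -1.5  6.8] [-0.23  0.48 -0.02] 26.3
```

The opening is 53.5 mm, so the grip is on the cavity body. I'll lift straight up.

Emit:
step_arm --motion '[{"claw": 50, "delta_pos": [0, 0, 0], "turn": 0}, {"claw": 50, "delta_pos": [0, 0, 0], "turn": 0}, {"claw": 50, "delta_pos": [0, 0, -1], "turn": 0}, {"claw": 50, "delta_pos": [0, 0, -2], "turn": 0}, {"claw": 50, "delta_pos": [0, 0, -2], "turn": 0}, {"claw": 50, "delta_pos": [0, 0, -2], "turn": 0}, {"claw": 50, "delta_pos": [0, 0, -1], "turn": 0}, {"claw": 50, "delta_pos": [0, 0, 0], "turn": 0}]' --force 40

```text
clock: 33.67
eef_pos: [485.6, -200.1, 52.1]
tcp_rot: [3.141, 0.0, 1.441]
contact_force: [0.1, 0.5, -1.6]
opening: 0.61
grasp_force: 42.4
```

```bash
python3 st.py
```

```text
33.6667 [ 485.6 -200.1   52.1] [-0.39  0.46  1.98  0.    0.7  -0.26] [ 0.1  0.5 -1.6] [ 0.01 -0.03  0.01] 42.4
```

Emit:
step_arm --motion '[{"claw": 50, "delta_pos": [0, 0, -3], "turn": 0}, {"claw": 50, "delta_pos": [0, 0, -4], "turn": 0}, {"claw": 50, "delta_pos": [0, 0, -5], "turn": 0}, {"claw": 50, "delta_pos": [0, 0, -7], "turn": 0}, {"claw": 50, "delta_pos": [0, 0, -9], "turn": 0}, {"claw": 50, "delta_pos": [0, 0, -9], "turn": 0}, {"claw": 50, "delta_pos": [0, 0, -5], "turn": 0}, {"claw": 50, "delta_pos": [0, 0, 0], "turn": 0}]'

```text
clock: 34.33
eef_pos: [486.3, -200.5, 95.5]
tcp_rot: [3.139, 0.001, 1.441]
contact_force: [0.0, 0.0, -1.3]
opening: 0.61
grasp_force: 42.4
```

```bash
python3 st.py
python3 - <<'E'
from h import *
f=grab_frame("side"); p=proj(f,[[485,-200,22.]])[0].astype(int)
g=cv2.cvtColor(f["img"],cv2.COLOR_RGB2HSV)
for y in range(p[1]-60,p[1]+38,4):
    print(y,"".join("B" if 100<=h<=125 and S>110 and v>30 else "W" if 35<=h<=95 and S>80 and v>30 else "#" if v<60 else "." if v>150 or S>60 else "g" for h,S,v in g[y,p[0]-45:p[0]+55]))
E
```

```text
34.3333 [ 486.3 -200.5   95.5] [-0.39  0.39  1.96 -0.    0.79 -0.26] [ 0.   0.  -1.3] [-0.05 -0.    0.04] 42.4
210 ggg......ggggggg#########gggg#g.............................#######gggg###..........................
214 gg.........gggggg########gggg#gggggggggggg.gg.....g.........#######gggg###..........................
218 ...............gg########gggg#ggggggggggggggggggggggggggggg..######gggg##...........................
222 ................g########ggggg#g.ggggggggggggggggggggggggggggg#####ggg..............................
226 ...............ggg#######ggggg#gggggggggggggggggggggggg............g................................
230 ...............ggggggg###ggggg#ggggggg................ggggggggg.gggggggg............................
234 ..................gggggggggg##gg.......gggggggggggggggggg.ggggggggg.......gg........................
238 ......................ggggggggggggggg.g..g##...ggggggggg.g..ggggggggggggggggggg.....................
242 .........................ggggggggggggggggg..ggggggggggggggggggggggggggggggggggg.....................
246 .............................ggggggggggg
[... 935 characters left out ...]
BBBBBBBBBBBBBBBBBBBBBBBBBBBBBBBBBBBBBBBBBBBBBBBBBg....................
286 ............................BBBBBBBBBBBBBBB...ggBBBBBBBBBBBBBBBBBBBBBBBBBBBBBB......................
290 ................................BBBBBBBBBBBBBBBBBBBBBBBBBBBBBBBBBBBBBBBBBBBBBBg.....................
294 ..................................gBBBBBBBBBBBBBBBBBBBBBBBBBBBBBBBBBBBBBBBBBBBg.....................
298 .....................................gBBBBBBBBBBBBBBBBBBBBBBBBBBBBBBBBggg...........................
302 ........................................gBBBBBBBBBBBB.gggg..........................................
306 ....................................................................................................
```

The wax sits centred on the blue half. I'll carry the cavity half to the pad.

Emit:
step_arm --motion '[{"claw": 50, "delta_pos": [-8, 0, -2], "turn": 0}, {"claw": 50, "delta_pos": [-18, -0.4, 0], "turn": 0}, {"claw": 50, "delta_pos": [-26, -0.5, 0], "turn": 0}, {"claw": 50, "delta_pos": [-30, -0.5, 0], "turn": 0}, {"claw": 50, "delta_pos": [-30, -0.5, 0], "turn": 0}, {"claw": 50, "delta_pos": [-25, -0.4, 0], "turn": 0}, {"claw": 50, "delta_pos": [-14, 0, 0], "turn": 0}, {"claw": 50, "delta_pos": [-4, 0, 5], "turn": 0}]'

```text
clock: 35.05
eef_pos: [462.9, -356.4, 91.1]
tcp_rot: [3.14, 0.001, 1.439]
contact_force: [-0.2, 0.0, -2.0]
opening: 0.614
grasp_force: 42.4
```

Emit:
step_arm --motion '[{"claw": 50, "delta_pos": [0, 0, 12], "turn": 0}, {"claw": 50, "delta_pos": [0, 0, 15], "turn": 0}, {"claw": 50, "delta_pos": [0, 0, 15], "turn": 0}, {"claw": 50, "delta_pos": [0, 0, 10], "turn": 0}, {"claw": 50, "delta_pos": [0, 0, 7], "turn": 0}, {"claw": 50, "delta_pos": [0, 0, 4], "turn": 0}, {"claw": 50, "delta_pos": [0, 0, 0], "turn": 0}]'

```text
clock: 35.63
eef_pos: [462.8, -352.5, 27.4]
tcp_rot: [-3.14, -0.001, 1.442]
contact_force: [-0.5, -0.3, -2.5]
opening: 0.609
grasp_force: 42.4
```

```bash
python3 st.py
```

```text
35.6333 [ 462.8 -352.5   27.4] [-0.65  0.56  1.87  0.    0.71 -0.52] [-0.5 -0.3 -2.5] [-0.01  0.04 -0.03] 42.4
```

Emit:
step_arm --motion '[{"claw": 50, "delta_pos": [0, 0, 1], "turn": 0}, {"claw": 50, "delta_pos": [0, 0, 0.7], "turn": 0}, {"claw": 50, "delta_pos": [0, 0, 0], "turn": 0}]'

```text
clock: 35.88
eef_pos: [463.3, -353.2, 27.0]
tcp_rot: [3.141, -0.0, 1.441]
contact_force: [-2.4, 3.1, 6.5]
opening: 0.618
grasp_force: 43.5
```

```bash
python3 st.py
```

```text
35.8833 [ 463.3 -353.2   27. ] [-0.65  0.56  1.87  0.    0.71 -0.52] [-2.4  3.1  6.5] [0.64 0.29 0.05] 43.5
```

It's seated on the pad. I'll release and retreat.

Emit:
step_arm --motion '[{"claw": 56, "delta_pos": [0, 0, 0], "turn": 0}, {"claw": 62, "delta_pos": [0, 0, 0], "turn": 0}, {"claw": 76, "delta_pos": [0, 0, 0], "turn": 0}, {"claw": 80, "delta_pos": [0, 0, 0], "turn": 0}, {"claw": 80, "delta_pos": [0, 0, -10], "turn": 0}, {"claw": 80, "delta_pos": [0, 0, -25], "turn": 0}, {"claw": 80, "delta_pos": [0, 0, -35], "turn": 0}, {"claw": 80, "delta_pos": [0, 0, -35], "turn": 0}]'

```text
clock: 36.55
eef_pos: [462.3, -353.1, 132.2]
tcp_rot: [-3.14, -0.001, 1.441]
contact_force: [0.9, -0.4, -0.1]
opening: 0.938
grasp_force: 0.0
```

Emit:
step_arm --motion '[{"claw": 80, "delta_pos": [0, 0, -35], "turn": 0}, {"claw": 80, "delta_pos": [0, 0, -20], "turn": 0}, {"claw": 80, "delta_pos": [0, 0, 0], "turn": 0}, {"claw": 80, "delta_pos": [0, 0, 0], "turn": 0}]'

```text
clock: 36.88
eef_pos: [463.6, -354.1, 188.0]
tcp_rot: [3.139, 0.002, 1.441]
contact_force: [0.1, -0.2, -1.0]
opening: 0.936
grasp_force: 0.0
```

```bash
python3 st.py
python3 - <<'E'
from h import *
f=grab_frame("side"); g=cv2.cvtColor(f["img"],cv2.COLOR_RGB2HSV)
p=proj(f,[[464,-354,15.]])[0].astype(int); print(p)
for y in range(p[1]-42,p[1]+50,4):
    print(y,"".join("B" if 100<=h<=125 and S>110 and v>30 else "o" if 8<=h<=25 and S>80 and v>70 else "#" if v<60 else "." if v>165 else "g" for h,S,v in g[y,p[0]-80:p[0]+80:2]))
w=mask(f,(35,80,30),(95,255,255),(220,240,330,310)); b=mask(f,(100,110,30),(125,255,255),(220,240,330,310))
cs=max(cv2.findContours(w,0,1)[0],key=cv2.contourArea); print("wax",cv2.boundingRect(cs),plane(f,[cv2.minEnclosingCircle(cs)[0]],30).round())
i=cv2.imread("pics/side0.png")[:,:,::-1]; d=cv2.absdiff(i,f["img"]).max(2)
for n,(x0,y0,x1,y1) in dict(brush=(222,205,315,232),jar=(440,272,482,322),loupe=(376,268,404,288)).items(): print(n,d[y0:y1,x0:x1].mean().round(1))
E
```

```text
36.8833 [ 463.6 -354.1  188. ] [-0.65  0.34  1.78 -0.    1.02 -0.52] [ 0.1 -0.2 -1. ] [-0.    0.    0.02] 0.0
[320 329]
287 .......gBBBBBBBggBBBBBBBBBBBBBBBg...............................................
291 .........BBBBBBBBBBBBBBBBBBBBBBBg...............................................
295 ...........BBBBBBBBBBBBBBBBBBBBBg...............................................
299 ............gBBBBBBBBBBBBBgg....................................................
303 ..............BBBBgg..............gg............................................
307 ...........................gg...........g..g..oooooooo......................g...
311 ......................g...g...................oooooooooo......................gg
315 ......................ggg.......................oooooooooo......................
319 ......................gggg........................oooooooooo....................
323 ...............ooooooggggggg........................oooooooooo..................
327 ........oooooooooooooogggggggg........................oooooooooo................
331 .........oooooooooooooooggggggg..........
[... 350 characters left out ...]
gggggggggoooooooooooooo......
351 ................oooooooooooooooogggggggggggggggggggggggggggggooooooooooooooo....
355 .................oooooooooooooooooggggggggggggggggggggggggooooooooooooo.........
359 ..................oooooooooooooooooggggggggggggg###oooooooooooooo...............
363 ....................oooooooooooooooooggggggggooooooooooooo......................
367 .....................ooooooooooooooooooooooooooooooo............................
371 .......................ooooooooooooooooooooooo..................................
375 ........................ooooooooooooooo.........................................
wax (253, 255, 38, 27) [[ 483. -204.   30.]]
brush 46.9
jar 24.8
loupe 17.5
```

Run:
```python
from h import *
f=grab_frame("top"); i=cv2.imread("pics/top0.png")[:,:,::-1]
for n,(x0,y0,x1,y1) in dict(brush=(160,160,210,275),jar=(420,155,455,190),loupe=(340,172,372,200)).items():
    for im in(i,f["img"]):
        h=cv2.cvtColor(np.ascontiguousarray(im),cv2.COLOR_RGB2HSV)[y0:y1,x0:x1]
        m=(h[...,1]>90) if n!="loupe" else (h[...,2]<70); ys,xs=m.nonzero(); print(n,len(xs),xs.mean().round(1) if len(xs) else None,ys.mean().round(1) if len(xs) else None)
print(sign_off())
```

```text
brush 718 24.3 57.3
brush 778 24.5 56.2
jar 238 14.3 17.4
jar 221 13.8 17.4
loupe 118 19.3 13.0
loupe 107 19.0 13.1
the job is handed in; nothing more can be done
None
```

The job is handed in at about 37 s of the 69 s allowed: the mould was turned over, and the cavity half lies cavity side down near the centre of the cork pad. The wax is centred on the blue half and the brush, jar and loupe have not moved, going by the last camera frames; the halves did gape briefly while upright (about 7–8 mm at their centres, limit 12 mm) until I pressed them shut against the cabinet, and sign-off returned no verdict.

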